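Check folded pipe saddles under the toggle clamp and hang them up

ROBOT

A 6-joint arm with a two-finger parallel gripper is mounted at the origin on the work surface. World frame = base frame: x ahead of the robot, y to its left, z up, the work surface at z = 0. Lengths are in m, angles in degrees, forces in N, time in s.
With the tool pointing down it reaches from about 0.35 to 0.875 m from the base axis. Payload 4.2 kg.
Tool frame: the origin (TCP) lies midway between the tips of the shut fingers; the grasp point (between the pads) lies 19 mm behind it; z points along the fingers, y is the direction in which the jaws open and shut (so a half turn about z gives the same grasp; the last joint's range is limited). The gripper opens to 87 mm and grips with 3 to 60 N. Pads are 19 mm wide; open, the fingers measure 117 mm over their backs; the gripper's body (75 mm by 190 mm) begins 51 mm behind the grasp point.
Start: joints at [85.176, 22.042, 0.453, 0, -68.411, -14.817], TCP at [0.21, 0.589, 0.223] pointing down, gripper open.
Joint ranges: [-179.83, 179.83], [-69.29, 118.12], [-61.27, 80.66], [-181.25, 117.63], [-171.15, -9.14], [-177.46, 177.46]. Speed limits (degrees/s): [159.86, 159.86, 180, 180, 180, 180].

INTERFACE

Orientations are given as a 3x3 rotation matrix whose columns are the frame's x, y, z axes.
In Python, from station import r gives the robot as it stands.
- The arm moves only by the tool play_rows, never from a script. Its argument "commands" is a list that holds one entry, the list of rows, each a list of 7 numbers: the shift along the world's x, y, z in m, then the turn, a rotation vector about the world's x, y, z in rad, then the closure, from 0 (fully open) to 1 (shut). A call has 1 to 5 rows; each row is the pose to reach, as a shift and turn from the pose commanded when the call began; what a row does not reach only later rows make up. A row lasts 1/10 s, in which the tool goes at most 50 mm and 8.59 degrees, less where a joint would pass 70% of its speed; a pose out of reach is approached as far as the arm can. A call with a gripper value outside its range is refused whole. The fingers move at their own pace and stop on an object; the grip force is fixed at half the most. Time passes only in rows, so rows that repeat a pose let the fingers close. It gives the time, the measured TCP pose, the force and the opening at its end, in the units of the state.
- r.sense(): the state, without advancing time (a new reading comes with each control period).
- r.capture(name): name is "side" or "top"; returns a dict with "image" (384x512x3 uint8, red, green, blue), "range_z" (384x512 float32, m along the optical axis (not along the pixel's ray), 0 where there is no reading), "intrinsics" (3x3 intrinsics, pixels), "extrinsics" (4x4, takes a point from camera to world coordinates). Camera axes: x right, y up, looking along -z (the intrinsics and any distortion apply to the point x, -y, -z); pixel columns grow to the right and rows downward; lengths in m; the calibration is good to about 2 mm. A picture is of the moment at which its call begins.
- r.finish_job(): hands the job in, once; it reports no verdict.
The state is a dict: "time_s": time; "joints": joint angles; "joint_velocities": joint speeds; "effort": joint torques, N m; "tcp_pos": TCP position; "ee_rot": TCP orientation; "wrist_force": force on the tool from outside, world axes, zero at the start; "moment": the same for the moment, N m; "gripper_width": opening from 0.0 (shut) to 1.0 (fully open).
Only numpy, scipy, OpenCV 4.12 (cv2) and the standard library are available. Lean on these libraries where they do the work, as an engineer would, in place of code of your own. Each camera call takes 0.05 s, during which the arm holds its last target. There are 200 camera calls.

TASK

Check the blue pipe saddles: with the toggle clamp swung back, set every saddle that is on the table side by side over the fixture's thick tube, swing the clamp over centre so that its black bar locks down on all of them together, then swing it right back again. Afterwards hang all the saddles over the thin rail to finish, with the clamp left open. Do not disturb the other things on the table.

Things in the scene. Friction and masses are not known exactly. Their poses are not given: they have to be found in the camera images.
- saddle0: blue folded-steel saddle, an upside-down U standing on its legs: 44 mm wide over the legs (along x), 60 mm long (y), 60 mm high, sheet 3 mm, so 38 mm clear between the legs, 57 mm deep, ends open; 0.22 kg. Origin midway between the feet, z up to the closed top. Two or three of the three are present (None from the start: absent)
- saddle1: blue folded-steel saddle, an upside-down U standing on its legs: 44 mm wide over the legs (along x), 60 mm long (y), 60 mm high, sheet 3 mm, so 38 mm clear between the legs, 57 mm deep, ends open; 0.22 kg. Origin midway between the feet, z up to the closed top. Two or three of the three are present (None from the start: absent)
- saddle2: blue folded-steel saddle, an upside-down U standing on its legs: 44 mm wide over the legs (along x), 60 mm long (y), 60 mm high, sheet 3 mm, so 38 mm clear between the legs, 57 mm deep, ends open; 0.22 kg. Origin midway between the feet, z up to the closed top. Two or three of the three are present (None from the start: absent)
- saddle0_web (a point): centre of the underside of the closed top of saddle0, 57 mm above its origin
- saddle1_web (a point): centre of the underside of the closed top of saddle1, 57 mm above its origin
- saddle2_web (a point): centre of the underside of the closed top of saddle2, 57 mm above its origin
- fixture: check fixture fixed to the table: green base plate 220 x 330 x 12 mm (from 80 mm before to 140 mm beyond the tube), a thick tube along its y, and a toggle clamp on the far (+x) side. Origin on the table under the middle of the tube; axes x away from the robot, y along the tube
- tube_mid (a point): middle of the thick tube's axis, 75 mm above the table; the tube is 34 mm across (top at 92 mm) and free along y (the fixture's y) for 137 mm either side, where end posts 40 mm thick in x and 98 mm high stand. A seated saddle's top lies at 95 mm, its feet at 35 mm
- clamp_pivot (a point): the clamp's hinge axis (along the fixture's y), 95 mm beyond the tube's axis, 110 mm above the table; the post is 34 x 48 mm and 122 mm high
- clamp (a joint): angle of the clamp arm, rad: 0 when its black pressure bar (220 mm along the tube, 22 mm wide) lies on seated saddles (-0.04 if the tube is empty), grows as the handle is lifted and swung away from the robot; 1.65 fully back. A spring throws it over centre at about 0.8 either way; some 6 N at the handle moves it
- handle_left (a point): grip point on the clamp's red T-handle, a round bar 22 mm thick and 162 mm long along the fixture's y, centred on the arm; this point is 45 mm to the +y side of the arm, on the bar's axis. It is 160 mm from the hinge axis; at joint 0 it is 47 mm above and 153 mm before the hinge axis
- handle_right (a point): the same 45 mm to the -y side of the arm
- rail: yellow stand fixed to the table with a thin steel bar along its y; origin on the table under the middle of the bar
- rail_mid (a point): middle of the thin bar's axis, 130 mm above the table; the bar is 16 mm thick, free for 154 mm either side along y (the rail's y), where posts 16 x 12 mm and 138 mm high stand on feet 100 x 40 x 8 mm
- plate: bare steel plate 130 x 80 x 9 mm; to be left alone. Origin at the centre of its underside
- magnet: red welding magnet block 85 x 50 x 22 mm; to be left alone. Origin at the centre of its underside
- tape: blue roll of tape, 100 mm across, 48 mm high; to be left alone. Origin at the centre of its underside
- tub: clear plastic open tub 90 x 140 x 50 mm; to be left alone. Origin at the centre of its underside
- pliers: steel locking pliers, about 155 mm long, 16 mm high; to be left alone. Origin at the centre of its underside
- spray: yellow spray can, 60 mm across, 170 mm high; to be left alone. Origin at the centre of its underside
- hammer: hammer lying flat; to be left alone. Origin at the centre of its underside

How it is judged (in metres and radians):
On the way, in this order (a step that is already met when the one before it is completed fails the run):
1. the clamp is back and every saddle sits over the thick tube (z of saddle0_web in the frame of tube_mid between 0.01 and 0.023 m and y of saddle0_web in the frame of tube_mid between -0.125 and 0.125 m and x of saddle0_web in the frame of tube_mid between -0.012 and 0.012 m and z of saddle1_web in the frame of tube_mid between 0.01 and 0.023 m and y of saddle1_web in the frame of tube_mid between -0.125 and 0.125 m and x of saddle1_web in the frame of tube_mid between -0.012 and 0.012 m and z of saddle2_web in the frame of tube_mid between 0.01 and 0.023 m and y of saddle2_web in the frame of tube_mid between -0.125 and 0.125 m and x of saddle2_web in the frame of tube_mid between -0.012 and 0.012 m and value of joint clamp above 1.2 rad), for 0.2 s.
2. the clamp is locked down on all the saddles on the tube (z of saddle0_web in the frame of tube_mid between 0.01 and 0.023 m and y of saddle0_web in the frame of tube_mid between -0.125 and 0.125 m and x of saddle0_web in the frame of tube_mid between -0.012 and 0.012 m and z of saddle1_web in the frame of tube_mid between 0.01 and 0.023 m and y of saddle1_web in the frame of tube_mid between -0.125 and 0.125 m and x of saddle1_web in the frame of tube_mid between -0.012 and 0.012 m and z of saddle2_web in the frame of tube_mid between 0.01 and 0.023 m and y of saddle2_web in the frame of tube_mid between -0.125 and 0.125 m and x of saddle2_web in the frame of tube_mid between -0.012 and 0.012 m and value of joint clamp below 0.05 rad), for 0.3 s.
3. the clamp is swung back again past centre (value of joint clamp above 1.2 rad), for 0.2 s.
At the end, for the whole second after the job is handed in: every saddle hangs at rest over the thin rail between its posts, its closed top on the bar (inner top centre within 14 mm of the bar's line and 1 to 15 mm above its axis, tilted under 0.5 rad), and the clamp stands open (over 1.2 rad) (z of saddle0_web in the frame of rail_mid between 0.001 and 0.015 m and y of saddle0_web in the frame of rail_mid between -0.145 and 0.145 m and x of saddle0_web in the frame of rail_mid between -0.014 and 0.014 m and angle between each of saddle0, saddle1, saddle2's own z axis and vertical below 0.5 rad and linear speed of each of saddle0, saddle1, saddle2 below 0.05 m/s and z of saddle1_web in the frame of rail_mid between 0.001 and 0.015 m and y of saddle1_web in the frame of rail_mid between -0.145 and 0.145 m and x of saddle1_web in the frame of rail_mid between -0.014 and 0.014 m and z of saddle2_web in the frame of rail_mid between 0.001 and 0.015 m and y of saddle2_web in the frame of rail_mid between -0.145 and 0.145 m and x of saddle2_web in the frame of rail_mid between -0.014 and 0.014 m and value of joint clamp above 1.2 rad); the robot touches nothing.
It fails at once if one of the other things on the table is pushed more than 5 cm from its place (distance of any of plate, magnet, tape, tub, pliers, spray, hammer from where it was at the start of the episode above 0.05 m).
Of saddle0, saddle1, saddle2 only 2 to 3 are there at a start; the rules pass over those that are not, and their reading is None.
At some moment in a run one of saddle0, saddle1, saddle2 may be knocked a few centimetres aside while the robot is not near it.
It also fails if it takes over 210 s, if anything falls off the work surface, if the arm or the gripper's body presses on something with over 40 N, if the wrist force passes 120 N, or if a joint passes its speed limit or range.

## Working session

There is one attempt and no reset: what is moved stays moved. The work goes in short steps, Python scripts to look and compute and a tool call to move; the robot and the scene stay as the last step left them, time stands still between calls to the robot, and variables do not carry over. Pictures are saved under pics/ and viewed, about 12 in all and at most 16, crops included, and the job is handed in when it is done.

Besides the shell and the picture viewer there is one more tool, called after ">>>" by a JSON object that holds its "name" and its "arguments", one argument or row to a line. play_rows: Moves the arm, as the interface text tells. Its arguments: {"type":"object","properties":{"commands":{"type":"array","items":{"type":"array","items":{"type":"array","items":{"type":"number"}}}}},"required":["commands"]}

```bash
ls; mkdir -p pics
cat > h.py <<'E'
import numpy as np, cv2
from station import r
def cap(n,save=None,crop=None,scale=1):
    c=r.capture(n)
    if save:
        im=c['image'][...,::-1]
        if crop: im=im[crop[1]:crop[3],crop[0]:crop[2]]
        cv2.imwrite('pics/'+save,cv2.resize(im,None,fx=scale,fy=scale,interpolation=cv2.INTER_CUBIC))
    return c
def pts(c):
    K=c['intrinsics'];T=c['extrinsics'];d=c['range_z']
    v,u=np.mgrid[:d.shape[0],:d.shape[1]]
    x=(u-K[0,2])/K[0,0]*d; y=-(v-K[1,2])/K[1,1]*d
    P=np.stack([x,y,-d],-1)@T[:3,:3].T+T[:3,3]
    P[d==0]=np.nan
    return P
E
python3 - <<'E'
from h import *
a=cap('top','top0.png',scale=1.5);b=cap('side','side0.png',scale=1.5)
for c in(a,b): print(c['intrinsics'],c['extrinsics'].round(3), {k:v for k,v in c.items() if k not in('image','range_z','intrinsics','extrinsics')})
print(r.sense())
E
```

```text
pics
[[351.07736331   0.         258.03918284]
 [  0.         351.07736331 194.50334261]
 [  0.           0.           1.        ]] [[-0.016  0.986 -0.169  0.368]
 [-1.    -0.02  -0.02  -0.023]
 [-0.023  0.168  0.985  1.215]
 [ 0.     0.     0.     1.   ]] {}
[[431.42573113   0.         256.88097116]
 [  0.         431.42573113 192.68093087]
 [  0.           0.           1.        ]] [[ 9.580e-01  1.640e-01 -2.340e-01  1.910e-01]
 [-2.860e-01  5.470e-01 -7.870e-01 -1.181e+00]
 [-1.000e-03  8.210e-01  5.710e-01  9.690e-01]
 [ 0.000e+00  0.000e+00  0.000e+00  1.000e+00]] {}
{'time_s': 0.1, 'joints': array([ 8.51751610e+01,  2.20866857e+01,  3.86115147e-01, -2.53132436e-02,
       -6.84094618e+01, -1.48183200e+01]), 'joint_velocities': array([-0.06640453, -0.08394442,  0.14522472,  0.03338628,  0.01486578,
        0.03102515]), 'effort': array([ 3.41045970e-04, -3.91686344e+01,  1.87933785e+01,  4.23186690e+00,
        1.34530288e-02, -7.07372533e-05]), 'tcp_pos': array([0.20988534, 0.58813001, 0.22155531]), 'ee_rot': array([[ 9.41749733e-01, -3.36314011e-01, -5.70869770e-04],
       [-3.36314483e-01, -9.41747863e-01, -1.87903481e-03],
       [ 9.43303467e-05,  1.96157230e-03, -9.99998072e-01]]), 'wrist_force': array([-0.39998195,  0.01524836, -0.57897165]), 'moment': array([-0.03956571,  0.0252073 , -0.03449834]), 'gripper_width': 1.005835252322065}
```

View pics/top0.png

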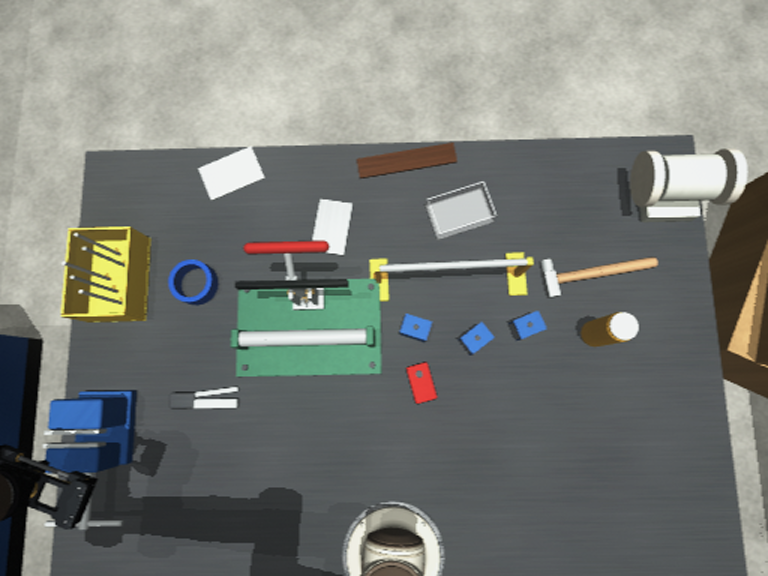

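View pics/side0.png

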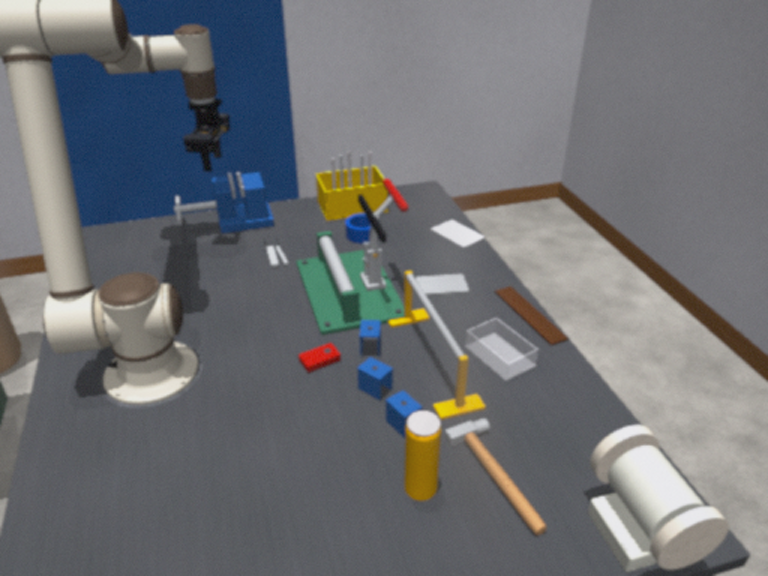

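The top view shows three blue saddles at about (416,327), (477,338) and (528,325) in the scaled image. The clamp is already back, with its handle at (285,247). The tube is at y≈338, the rail runs (385,267)–(520,265), and the other things are spread around them. The side view agrees. Next I measure.

```bash
cat >> h.py <<'E'
def saddles(c=None,zlo=.045,zhi=.2,verbose=True):
    c=c or r.capture('top'); P=pts(c); h=cv2.cvtColor(c['image'],cv2.COLOR_RGB2HSV)
    m=(h[...,0]>100)&(h[...,0]<120)&(h[...,1]>120)&(P[...,2]>zlo)&(P[...,2]<zhi)&(P[...,0]>.2)
    n,l,st,ce=cv2.connectedComponentsWithStats(m.astype(np.uint8),connectivity=4)
    out=[]
    for i in range(1,n):
        if st[i,4]<60: continue
        q=P[l==i]; z=np.median(q[:,2]); q=q[abs(q[:,2]-z)<.008]
        (x,y),(w,hh),a=cv2.minAreaRect((q[:,:2]*1000).astype(np.float32))
        if w<hh: a+=90
        a=(a+90)%180-90   # direction of long side (tunnel axis) from +x
        out.append((x/1000,y/1000,z,max(w,hh),min(w,hh),a))
        if verbose: print('blue x %.4f y %.4f z %.3f  L %.0f W %.0f axis %.1f px %s'%(*out[-1],ce[i].round()))
    return out
E
python3 - <<'E'
from h import *
c=r.capture('top'); saddles(c); P=pts(c); im=c['image']
h=cv2.cvtColor(im,cv2.COLOR_RGB2HSV)
def line(name,m):
    q=P[m]; q=q[np.isfinite(q[:,0])]; print(name,len(q),q.mean(0).round(4),'min',np.percentile(q,1,axis=0).round(3),'max',np.percentile(q,99,axis=0).round(3))
    if len(q)>20: 
        (x,y),s,a=cv2.minAreaRect((q[:,:2]*1000).astype(np.float32)); print('  rect',x,y,s,a)
        print('  fit',cv2.fitLine((q[:,:2]*1000).astype(np.float32),cv2.DIST_L2,0,.01,.01).ravel())
v,u=np.mgrid[:384,:512]
box=lambda a,b,x,y:(u>=a/1.5)&(u<=x/1.5)&(v>=b/1.5)&(v<=y/1.5)
line('tube',box(242,320,366,355)&(P[...,2]>.083)&(P[...,2]<.1))
line('base',box(225,270,390,385)&(h[...,0]>60)&(h[...,0]<90)&(h[...,1]>80)&(P[...,2]<.025))
line('rail',box(392,250,505,280)&(P[...,2]>.12)&(P[...,2]<.16))
line('railposts',box(360,245,540,305)&(P[...,2]>.1))
line('handle',box(230,230,340,260)&(h[...,0]<10)&(h[...,1]>150))
line('bar',box(225,270,360,295)&(P[...,2]>.12))
line('table',box(300,400,330,420))
for n,b in dict(mag=(400,355,445,410),spray=(570,300,650,350),plate=(305,195,360,260),pl=(160,380,245,415)).items(): line(n,box(*b)&(P[...,2]>.006))
E
```

```text
blue x 0.6043 y 0.4486 z 0.048  L 98 W 95 axis 9.5 px [127. 187.]
blue x 0.4874 y -0.3100 z 0.060  L 59 W 43 axis -68.7 px [353. 216.]
blue x 0.4872 y -0.0614 z 0.060  L 60 W 44 axis 71.2 px [277. 218.]
blue x 0.4606 y -0.1939 z 0.059  L 59 W 43 axis -54.1 px [318. 225.]
blue x 0.3151 y 0.6364 z 0.133  L 110 W 57 axis 88.9 px [ 58. 275.]
blue x 0.2240 y 0.6359 z 0.133  L 110 W 47 axis -89.1 px [ 57. 305.]
tube 738 [0.4665 0.18   0.0894] min [0.452 0.047 0.083] max [0.482 0.311 0.097]
  rect 466.7127380371094 179.7927703857422 (32.497806549072266, 267.3241882324219) 0.5067146420478821
  fit [ 2.8061392e-03 -9.9999607e-01  4.6651505e+02  1.8000446e+02]
base 4186 [0.4855 0.1801 0.0117] min [0.388 0.023 0.006] max [0.598 0.346 0.017]
  rect 496.55377197265625 193.51406860351562 (218.6962890625, 347.5539245605469) 0.18513935804367065
  fit [ 5.6696352e-02 -9.9839145e-01  4.8552203e+02  1.8013120e+02]
rail 379 [ 0.6071 -0.13    0.136 ] min [ 0.598 -0.245  0.129] max [ 0.617 -0.014  0.141]
  rect 607.8655395507812 -130.31158447265625 (16.508760452270508, 233.43580627441406) 1.66904091835021
[... 1379 characters left out ...]
0.493  0.009] max [ 0.497 -0.438  0.173]
  rect 489.24920654296875 -472.37445068359375 (60.932533264160156, 100.45845031738281) 76.423095703125
  fit [ 9.9661982e-01 -8.2151651e-02  4.6672546e+02 -4.5552094e+02]
plate 732 [0.7209 0.1271 0.0496] min [0.611 0.086 0.006] max [0.798 0.171 0.27 ]
  rect 716.6334228515625 130.59310913085938 (91.787353515625, 215.09375) 78.01271057128906
  fit [9.99988973e-01 4.69242921e-03 7.20877319e+02 1.27100334e+02]
pl 454 [0.3361 0.4198 0.0148] min [0.317 0.344 0.008] max [0.362 0.493 0.021]
  rect 338.15655517578125 420.0800476074219 (44.21189498901367, 154.67466735839844) 1.8877707719802856
  fit [ 1.8631767e-02 -9.9982643e-01  3.3613287e+02  4.1980899e+02]
```

Run:
```python
from h import *
s=r.sense();R=s['ee_rot'];t=s['tcp_pos']
Q=[]
for n in('top','side'):
    P=pts(r.capture(n)).reshape(-1,3); q=(P-t)@R
    q=q[(abs(q[:,0])<.15)&(abs(q[:,1])<.15)&(q[:,2]<.01)&(q[:,2]>-.35)]; Q.append(q)
    for z in np.arange(-.34,.01,.02):
        w=q[abs(q[:,2]-z)<.01]
        if len(w)>3: print(n,z.round(2),len(w),w.min(0)[:2].round(3),w.max(0)[:2].round(3))
```

```text
top -0.22 72 [-0.007  0.022] [0.035 0.043]
top -0.2 114 [-0.016  0.008] [0.039 0.043]
top -0.18 236 [-0.028 -0.008] [0.038 0.041]
top -0.16 50 [-0.018 -0.021] [0.039 0.034]
top -0.14 68 [-0.021 -0.001] [0.027 0.021]
top -0.12 707 [-0.037 -0.058] [0.038 0.098]
top -0.1 456 [-0.036 -0.078] [0.039 0.098]
top -0.08 284 [-0.037 -0.084] [0.039 0.091]
top -0.06 15 [-0.026 -0.053] [0.023 0.088]
top -0.04 15 [ 0.001 -0.05 ] [ 0.01 -0.04]
top -0.02 14 [-0.005 -0.052] [ 0.01  -0.042]
top 0.0 13 [-0.007 -0.05 ] [ 0.011 -0.04 ]
side -0.34 327 [-0.143 -0.01 ] [0.041 0.149]
side -0.32 306 [-0.11  -0.008] [0.044 0.143]
side -0.3 286 [-0.149 -0.002] [0.043 0.145]
side -0.28 253 [-0.149 -0.008] [0.042 0.094]
side -0.26 131 [-0.141 -0.015] [0.044 0.056]
side -0.24 108 [-0.037 -0.009] [0.041 0.048]
side -0.22 111 [-0.038 -0.003] [0.04 0.05]
side -0.2 85 [-0.037  0.005] [0.039 0.045]
side -0.18 105 [-0.037 -0.023] [0.038 0.046]
side -0.16 68 [-0.038 -0.044] [0.038 0.036]
side -0.14 78 [-0.024 -0.043] [0.025 0.025]
side -0.12 176 [-0.035 -0.097] [0.035 0.102]
side -0.1 184 [-0.038 -0.091] [0.039 0.106]
side -0.08 147 [-0.038 -0.083] [0.038 0.094]
side -0.06 22 [-0.016 -0.056] [0.019 0.089]
side -0.04 34 [-0.013 -0.054] [0.011 0.063]
side -0.02 42 [-0.012 -0.058] [0.011 0.063]
side 0.0 28 [-0.013 -0.051] [0.009 0.058]
```

Run:
```python
import cv2
a=cv2.imread('pics/side0.png')[60:200,140:290]
b=cv2.imread('pics/top0.png')[380:576,0:200]
a=cv2.resize(a,(560,523));b=cv2.resize(b,(534,523))
cv2.imwrite('pics/g.png',cv2.resize(cv2.hconcat([a,b]),(800,382)))
```

```text
(no output)
```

View pics/g.png

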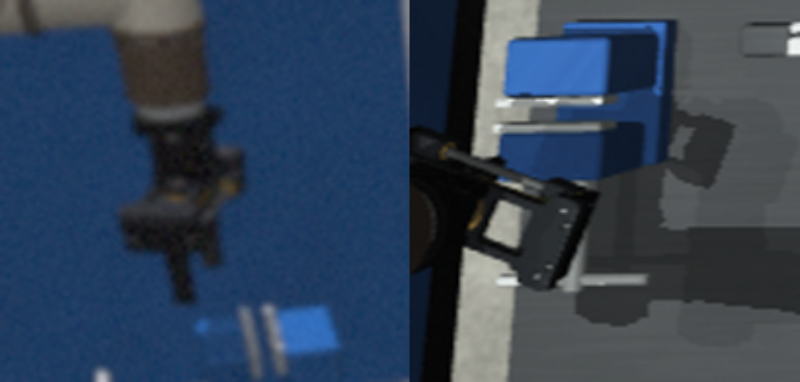

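The gripper body is ±95 mm wide along the jaw direction, from 70 to 125 mm behind the TCP. It would hit the opened black bar in an upright descent, so I'll seat the saddles tilted about 23° towards the robot. Next I refine the fixture and rail positions with both cameras.

Run:
```python
from h import *
for n in('top','side'):
    P=pts(r.capture(n)); X,Y,Z=P[...,0],P[...,1],P[...,2]
    def f(name,m):
        q=P[m]; 
        if len(q)<5: print(n,name,len(q));return
        print(n,name,len(q),'med',np.median(q,0).round(4),'p2',np.percentile(q,2,axis=0).round(4),'p98',np.percentile(q,98,axis=0).round(4))
    f('postL',(abs(X-.467)<.03)&(Y>.30)&(Y<.36)&(Z>.093)&(Z<.11))
    f('postR',(abs(X-.467)<.03)&(Y<.06)&(Y>0)&(Z>.093)&(Z<.11))
    m=(abs(X-.467)<.03)&(Y>.07)&(Y<.30)&(Z>.05)&(Z<.1)
    q=P[m]; # circle fit in xz
    A=np.c_[q[:,0],q[:,2],np.ones(len(q))];s=np.linalg.lstsq(A,(q[:,0]**2+q[:,2]**2),rcond=None)[0]
    print(n,'tube axis x,z,r',s[0]/2,s[1]/2,np.sqrt(s[2]+s[0]**2/4+s[1]**2/4))
    f('bar',(abs(X-.565)<.03)&(Y>.06)&(Y<.31)&(abs(Y-.183)>.03)&(Z>.18)&(Z<.235))
    f('handle',(X>.595)&(X<.65)&(Y>.08)&(Y<.29)&(Z>.245)&(Z<.29))
    f('arm/post',(X>.52)&(X<.6)&(abs(Y-.183)<.03)&(Z>.1)&(Z<.19))
    m=(abs(X-.607)<.03)&(Y>-.27)&(Y<-.01)&(Z>.11)&(Z<.145); q=P[m]
    print(n,'rail fit',np.polyfit(q[:,1],q[:,0],1),np.median(q[:,2]))
    f('railpost',(abs(X-.607)<.03)&(Y>-.34)&(Y<.05)&(Z>.11)&(Z<.15))
```

```text
top postL 67 med [0.4666 0.3286 0.0964] p2 [0.4473 0.3046 0.0932] p98 [0.4857 0.3359 0.1009]
top postR 64 med [0.4673 0.0398 0.0968] p2 [0.4485 0.0306 0.0931] p98 [0.4868 0.0499 0.1013]
top tube axis x,z,r 0.4665614415153421 0.07780311204890819 0.014783291591757878
top bar 319 med [0.558  0.1516 0.2151] p2 [0.5536 0.0761 0.1975] p98 [0.5666 0.2893 0.2194]
top handle 452 med [0.618  0.1826 0.2673] p2 [0.6047 0.1076 0.2497] p98 [0.6306 0.2583 0.2717]
top arm/post 115 med [0.5563 0.1805 0.1208] p2 [0.5449 0.1574 0.1018] p98 [0.5664 0.2104 0.1672]
top rail fit [-0.02335548  0.60401367] 0.13621509186375436
top railpost 553 med [ 0.6071 -0.14    0.1361] p2 [ 0.598  -0.3021  0.127 ] p98 [0.6177 0.0206 0.141 ]
side postL 24 med [0.4616 0.3233 0.0972] p2 [0.4466 0.3134 0.0942] p98 [0.4814 0.3359 0.1007]
side postR 33 med [0.4651 0.0359 0.0961] p2 [0.4474 0.027  0.0938] p98 [0.4836 0.0478 0.1006]
side tube axis x,z,r 0.46434732677309903 0.07733389384537112 0.01456059550686311
side bar 135 med [0.5547 0.1356 0.212 ] p2 [0.5518 0.0732 0.195 ] p98 [0.5639 0.2903 0.2183]
side handle 156 med [0.6143 0.1712 0.2654] p2 [0.6047 0.1032 0.247 ] p98 [0.627  0.2477 0.271 ]
side arm/post 146 med [0.5574 0.174  0.1212] p2 [0.543  0.1547 0.1014] p98 [0.5747 0.2071 0.1758]
side rail fit [-0.02224022  0.60100386] 0.1351163619348511
side railpost 406 med [ 0.604  -0.1729  0.1347] p2 [ 0.5954 -0.3055  0.1139] p98 [0.617  0.0224 0.1401]
```

>>> {"name": "play_rows", "arguments": {
  "commands": [
    [[0.02,-0.048,0.01,0,0,-0.12,0],[0.04,-0.094,0.02,0,0,-0.24,0],[0.06,-0.14,0.03,0,0,-0.36,0],[0.08,-0.187,0.03,0,0,-0.48,0],[0.1,-0.234,0.03,0,0,-0.6,0]]
  ]
}}

```text
time_s: 0.85
tcp_pos: [0.3076, 0.3597, 0.2532]
ee_rot: [[0.584, -0.812, 0.001], [-0.812, -0.584, 0.001], [-0.001, -0.001, -1.0]]
wrist_force: [1.3, -0.1, -0.9]
gripper_width: 1.001
```

>>> {"name": "play_rows", "arguments": {
  "commands": [
    [[0.02,-0.045,0,0,0,-0.12,0],[0.04,-0.09,0,0,0,-0.24,0],[0.06,-0.135,0,0,0,-0.36,0],[0.08,-0.18,0,0,0,-0.48,0],[0.1,-0.225,0,0,0,-0.6,0]]
  ]
}}

```text
time_s: 1.35
tcp_pos: [0.4075, 0.1345, 0.2531]
ee_rot: [[0.024, -1.0, 0.001], [-1.0, -0.024, 0.001], [-0.001, -0.001, -1.0]]
wrist_force: [1.0, 0.5, 0.0]
gripper_width: 1.003
```

>>> {"name": "play_rows", "arguments": {
  "commands": [
    [[0.016,-0.045,0,0,0,-0.1,0],[0.032,-0.09,-0.02,0,0,-0.2,0],[0.048,-0.135,-0.05,0,0,-0.3,0],[0.064,-0.17,-0.09,0,0,-0.357,0],[0.077,-0.1915,-0.12,0,0,-0.357,0]]
  ]
}}

```text
time_s: 1.85
tcp_pos: [0.4842, -0.0556, 0.1342]
ee_rot: [[-0.325, -0.946, 0.003], [-0.946, 0.325, 0.001], [-0.002, -0.003, -1.0]]
wrist_force: [1.0, 0.9, 0.8]
gripper_width: 1.0
```

Run:
```python
from h import *
saddles(); s=r.sense(); print(s['tcp_pos'],s['ee_rot'].round(3),s['joints'].round(1))
P=pts(r.capture('side'));
```

```text
blue x 0.6043 y 0.4498 z 0.048  L 100 W 96 axis 47.2 px [127. 187.]
blue x 0.4874 y -0.3100 z 0.060  L 61 W 44 axis -68.7 px [353. 216.]
blue x 0.4612 y -0.1944 z 0.060  L 59 W 43 axis -53.7 px [318. 225.]
blue x 0.3151 y 0.6353 z 0.133  L 111 W 57 axis 89.0 px [ 58. 275.]
blue x 0.2240 y 0.6367 z 0.133  L 112 W 46 axis -89.2 px [ 55. 306.]
[ 0.48177761 -0.05811271  0.12698794] [[-0.328 -0.945 -0.01 ]
 [-0.945  0.328 -0.001]
 [ 0.004  0.009 -1.   ]] [ 12.3  14.4 -26.1  -0.1 -50.1 -31.4]
```

>>> {"name": "play_rows", "arguments": {
  "commands": [
    [[0,0,0,0,0,0,0],[0,0,-0.03,0,0,0,0],[0,0,-0.06,0,0,0,0],[0,0,-0.08,0,0,0,0],[0,0,-0.095,0,0,0,0]]
  ]
}}

```text
time_s: 2.45
tcp_pos: [0.4842, -0.0523, 0.0402]
ee_rot: [[-0.321, -0.947, 0.003], [-0.947, 0.321, 0.0], [-0.001, -0.003, -1.0]]
wrist_force: [-0.5, 0.3, -0.1]
gripper_width: 1.0
```

>>> {"name": "play_rows", "arguments": {
  "commands": [
    [[0,0,-0.012,0,0,0,0],[0,0,-0.023,0,0,0,0],[0,0,-0.023,0,0,0,0.3],[0,0,-0.023,0,0,0,1],[0,0,-0.023,0,0,0,1]]
  ]
}}

```text
time_s: 2.95
tcp_pos: [0.4842, -0.0533, 0.0174]
ee_rot: [[-0.322, -0.947, 0.002], [-0.947, 0.322, 0.0], [-0.001, -0.002, -1.0]]
wrist_force: [-0.6, 0.6, 0.5]
gripper_width: 0.807
```

>>> {"name": "play_rows", "arguments": {
  "commands": [
    [[0,0,0,0,0,0,1],[0,0,0,0,0,0,1],[0,0,0,0,0,0,1],[0,0,0,0,0,0,1],[0,0,0,0,0,0,1]]
  ]
}}

```text
time_s: 3.45
tcp_pos: [0.4846, -0.0536, 0.0169]
ee_rot: [[-0.323, -0.946, 0.002], [-0.946, 0.323, 0.0], [-0.001, -0.002, -1.0]]
wrist_force: [1.5, -0.9, 2.1]
gripper_width: 0.506
```

>>> {"name": "play_rows", "arguments": {
  "commands": [
    [[0,0,0.02,0,0,0,1],[-0.005,0,0.06,0,0,0.05,1],[-0.015,0.01,0.1,0,0,0.15,1],[-0.03,0.04,0.145,0,0,0.25,1],[-0.04,0.08,0.17,0,0,0.328,1]]
  ]
}}

```text
time_s: 3.95
tcp_pos: [0.4427, 0.0228, 0.1856]
ee_rot: [[-0.001, -1.0, -0.001], [-1.0, 0.001, 0.0], [-0.0, 0.001, -1.0]]
wrist_force: [2.0, 0.9, -2.7]
gripper_width: 0.501
```

>>> {"name": "play_rows", "arguments": {
  "commands": [
    [[0,0.045,0,0,-0.08,0,1],[0,0.09,0,0,-0.16,0,1],[0,0.135,0,0,-0.24,0,1],[0,0.18,0,0,-0.32,0,1],[0,0.21,0,0,-0.4,0,1]]
  ]
}}

```text
time_s: 4.45
tcp_pos: [0.444, 0.2279, 0.1839]
ee_rot: [[-0.001, -0.926, 0.378], [-1.0, 0.0, -0.003], [0.003, -0.378, -0.926]]
wrist_force: [2.7, -0.8, -2.1]
gripper_width: 0.497
```

>>> {"name": "play_rows", "arguments": {
  "commands": [
    [[0,0.005,0,0,0,0,1],[0,0.015,0,0,0,0,1],[0,0.02,0,0,0,0,1],[0,0.02,0,0,0,0,1],[0,0.02,0,0,0,0,1]]
  ]
}}

```text
time_s: 4.95
tcp_pos: [0.4459, 0.2454, 0.1846]
ee_rot: [[-0.005, -0.927, 0.376], [-1.0, 0.004, -0.004], [0.003, -0.376, -0.927]]
wrist_force: [0.4, -0.2, -3.5]
gripper_width: 0.506
```

>>> {"name": "play_rows", "arguments": {
  "commands": [
    [[-0.002,0.006,-0.02,0,0,0,1],[-0.004,0.012,-0.04,0,0,0,1],[-0.004,0.012,-0.053,0,0,0,1],[-0.004,0.012,-0.053,0,0,0,1],[-0.004,0.012,-0.053,0,0,0,1]]
  ]
}}

```text
time_s: 5.45
tcp_pos: [0.4421, 0.2574, 0.1319]
ee_rot: [[-0.005, -0.926, 0.377], [-1.0, 0.003, -0.004], [0.003, -0.377, -0.926]]
wrist_force: [0.0, -0.1, -2.3]
gripper_width: 0.503
```

Run:
```python
from h import *
s=r.sense(); print(s['tcp_pos'],s['joints'].round(1)); cap('side','s1.png',(150,110,330,245),4)
```

```text
[0.44207013 0.25737204 0.13193303] [ 53.5   8.8 -50.6  47.2 -24.6 -96.1]
```

View pics/s1.png

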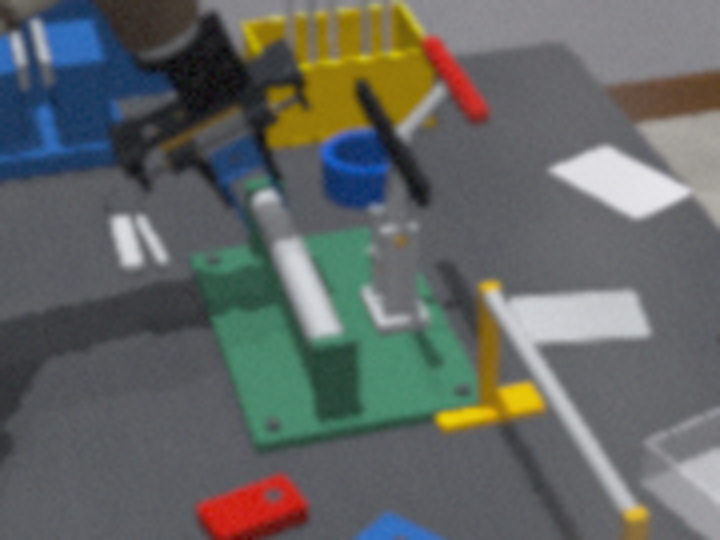

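The crop shows the tilted saddle at about (235,165) just above the tube end, and the black bar well clear of the gripper. I descend along the tilted axis.

>>> {"name": "play_rows", "arguments": {
  "commands": [
    [[0.008,0,-0.02,0,0,0,1],[0.014,0,-0.035,0,0,0,1],[0.017,0,-0.043,0,0,0,1],[0.02,0,-0.049,0,0,0,1],[0.023,0,-0.055,0,0,0,1]]
  ]
}}

```text
time_s: 6.0
tcp_pos: [0.4658, 0.2586, 0.0777]
ee_rot: [[-0.003, -0.925, 0.379], [-1.0, 0.002, -0.002], [0.001, -0.379, -0.925]]
wrist_force: [0.5, -0.1, -3.1]
gripper_width: 0.504
```

>>> {"name": "play_rows", "arguments": {
  "commands": [
    [[0.002,0,-0.005,0,0,0,1],[0.004,0,-0.01,0,0,0,1],[0.006,0,-0.015,0,0,0,1],[0.0085,0,-0.021,0,0,0,1],[0.0085,0,-0.021,0,0,0,1]]
  ]
}}

```text
time_s: 6.5
tcp_pos: [0.4746, 0.2579, 0.0564]
ee_rot: [[-0.004, -0.926, 0.378], [-1.0, 0.003, -0.003], [0.002, -0.378, -0.926]]
wrist_force: [0.2, -0.4, -3.5]
gripper_width: 0.505
```

>>> {"name": "play_rows", "arguments": {
  "commands": [
    [[0.0005,0,-0.0015,0,0,0,1],[0.001,0,-0.003,0,0,0,1],[0.001,0,-0.003,0,0,0,1],[0.001,0,-0.003,0,0,0,0.4],[0.001,0,-0.003,0,0,0,0]]
  ]
}}

```text
time_s: 7.0
tcp_pos: [0.4747, 0.2583, 0.0534]
ee_rot: [[-0.003, -0.926, 0.378], [-1.0, 0.002, -0.003], [0.002, -0.378, -0.926]]
wrist_force: [-0.3, 0.1, -0.3]
gripper_width: 0.61
```

>>> {"name": "play_rows", "arguments": {
  "commands": [
    [[0,0,0,0,0,0,0],[0,0,0,0,0,0,0],[0,0,0,0,0,0,0],[-0.002,0,0.005,0,0,0,0],[-0.006,0,0.015,0,0,0,0]]
  ]
}}

```text
time_s: 7.5
tcp_pos: [0.4684, 0.257, 0.0673]
ee_rot: [[-0.005, -0.927, 0.376], [-1.0, 0.003, -0.005], [0.004, -0.376, -0.927]]
wrist_force: [0.7, 0.1, 0.6]
gripper_width: 0.981
```

>>> {"name": "play_rows", "arguments": {
  "commands": [
    [[-0.01,0,0.025,0,0,0,0],[-0.022,0,0.055,0,0,0,0],[-0.03,-0.02,0.09,0,0,0,0],[-0.03,-0.06,0.12,0,0,0,0],[-0.03,-0.11,0.14,0,0,0,0]]
  ]
}}

```text
time_s: 8.0
tcp_pos: [0.4424, 0.1805, 0.1903]
ee_rot: [[0.002, -0.927, 0.376], [-1.0, -0.002, 0.0], [0.001, -0.376, -0.927]]
wrist_force: [1.4, 1.1, 1.7]
gripper_width: 1.004
```

>>> {"name": "play_rows", "arguments": {
  "commands": [
    [[0,-0.05,0,0,0.08,0,0],[0,-0.1,0,0,0.16,0,0],[0,-0.15,0,0,0.24,0,0],[0.01,-0.2,0,0,0.32,0,0],[0.02,-0.24,0,0,0.39,0,0]]
  ]
}}

```text
time_s: 8.5
tcp_pos: [0.4587, -0.0337, 0.1902]
ee_rot: [[-0.0, -1.0, -0.004], [-1.0, 0.0, -0.001], [0.001, 0.004, -1.0]]
wrist_force: [0.6, 0.3, 0.5]
gripper_width: 1.002
```

Run:
```python
from h import *
s=r.sense(); print(s['tcp_pos'],s['ee_rot'].round(3),s['joints'].round(1)); saddles(); cap('side','s2.png',(150,110,330,245),4)
```

```text
[ 0.45868797 -0.03367623  0.19020429] [[-0.    -1.    -0.004]
 [-1.     0.    -0.001]
 [ 0.001  0.004 -1.   ]] [ 16.1   7.6 -24.4  -0.  -58.2 -16.1]
blue x 0.6032 y 0.4491 z 0.048  L 98 W 97 axis 2.7 px [126. 187.]
blue x 0.4874 y -0.3101 z 0.060  L 60 W 43 axis -68.6 px [353. 216.]
blue x 0.4613 y -0.1947 z 0.059  L 60 W 43 axis -53.7 px [318. 225.]
blue x 0.3151 y 0.6369 z 0.133  L 111 W 57 axis 89.1 px [ 58. 275.]
blue x 0.2240 y 0.6368 z 0.133  L 111 W 47 axis -89.2 px [ 55. 306.]
```

View pics/s2.png

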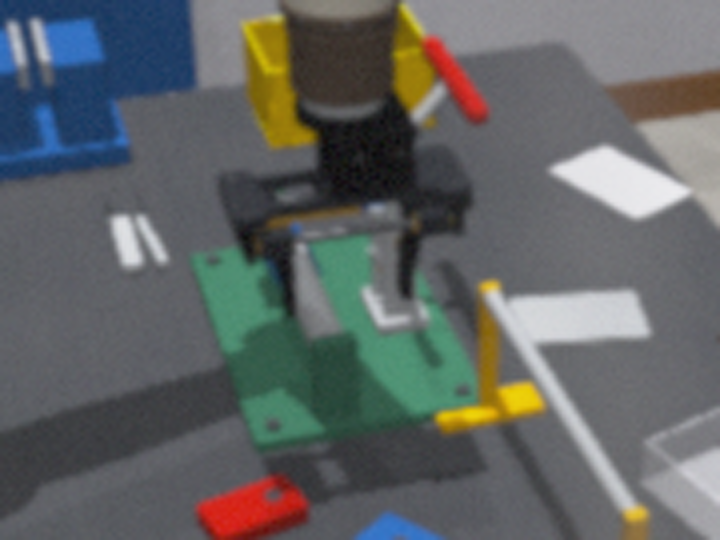

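The gripper hides the tube, but blue shows behind it at about (275,260), consistent with a seated saddle. On to the middle saddle.

>>> {"name": "play_rows", "arguments": {
  "commands": [
    [[0,-0.04,0,0,0,0.13,0],[0.001,-0.08,-0.02,0,0,0.26,0],[0.002,-0.12,-0.05,0,0,0.39,0],[0.002,-0.155,-0.08,0,0,0.52,0],[0.0025,-0.161,-0.1,0,0,0.628,0]]
  ]
}}

```text
time_s: 9.1
tcp_pos: [0.4589, -0.1958, 0.0867]
ee_rot: [[0.587, -0.81, -0.004], [-0.81, -0.587, -0.005], [0.002, 0.006, -1.0]]
wrist_force: [-0.4, 0.6, 0.2]
gripper_width: 1.001
```

>>> {"name": "play_rows", "arguments": {
  "commands": [
    [[0,0,0,0,0,0,0],[0,0,0,0,0,0,0],[0,0,0,0,0,0,0],[0,0,0,0,0,0,0]]
  ]
}}

```text
time_s: 9.5
tcp_pos: [0.4616, -0.1931, 0.0904]
ee_rot: [[0.587, -0.81, 0.002], [-0.81, -0.587, -0.005], [0.006, 0.002, -1.0]]
wrist_force: [0.2, 0.4, -0.1]
gripper_width: 1.002
```

Run:
```python
from h import *
c=cap('side'); P=pts(c); h=cv2.cvtColor(c['image'],cv2.COLOR_RGB2HSV)
m=(h[...,0]>100)&(h[...,0]<125)&(h[...,1]>110)&(abs(P[...,0]-.466)<.05)&(P[...,1]>.1)&(P[...,1]<.34)&(P[...,2]>.02)&(P[...,2]<.13)
q=P[m];print(len(q),np.median(q,0),np.percentile(q,[2,98],axis=0).round(4))
t=q[q[:,2]>.088]; print(len(t),t.mean(0),np.percentile(t,[2,98],axis=0).round(4), np.polyfit(t[:,0],t[:,2],1))
saddles()
```

```text
95 [0.45563717 0.25034751 0.09111388] [[0.4368 0.2202 0.0677]
 [0.4771 0.2792 0.1014]]
68 [0.46132205 0.24795356 0.09437297] [[0.4417 0.22   0.0885]
 [0.4767 0.274  0.1016]] [ 0.31717866 -0.05194854]
blue x 0.6037 y 0.4486 z 0.048  L 98 W 97 axis -65.2 px [127. 187.]
blue x 0.4610 y 0.2522 z 0.091  L 62 W 42 axis 89.0 px [180. 225.]
blue x 0.3151 y 0.6371 z 0.133  L 113 W 57 axis 89.0 px [ 58. 275.]
blue x 0.2240 y 0.6366 z 0.133  L 110 W 47 axis -89.2 px [ 55. 306.]
```

>>> {"name": "play_rows", "arguments": {
  "commands": [
    [[0,-0.001,-0.03,0,0,0,0],[0,-0.001,-0.055,0,0,0,0],[0,-0.001,-0.067,0,0,0,0],[0,-0.001,-0.074,0,0,0,0],[0,-0.001,-0.074,0,0,0,0.5]]
  ]
}}

```text
time_s: 10.1
tcp_pos: [0.4604, -0.1947, 0.0147]
ee_rot: [[0.586, -0.81, -0.002], [-0.81, -0.586, -0.005], [0.003, 0.005, -1.0]]
wrist_force: [0.2, 0.0, 0.0]
gripper_width: 0.963
```

>>> {"name": "play_rows", "arguments": {
  "commands": [
    [[0,0,0,0,0,0,1],[0,0,0,0,0,0,1],[0,0,0,0,0,0,1],[0,0,0,0,0,0,1],[0,0,0,0,0,0,1]]
  ]
}}

```text
time_s: 10.6
tcp_pos: [0.4607, -0.1949, 0.0153]
ee_rot: [[0.586, -0.81, -0.0], [-0.81, -0.586, -0.005], [0.004, 0.003, -1.0]]
wrist_force: [0.8, 0.9, 0.0]
gripper_width: 0.537
```

>>> {"name": "play_rows", "arguments": {
  "commands": [
    [[0,0,0.02,0,0,0,1],[0,0,0.06,0,0,-0.1,1],[-0.005,0.01,0.1,0,0,-0.23,1],[-0.01,0.04,0.145,0,0,-0.36,1],[-0.015,0.08,0.17,0,0,-0.49,1]]
  ]
}}

```text
time_s: 11.1
tcp_pos: [0.4463, -0.1167, 0.1864]
ee_rot: [[0.129, -0.992, 0.0], [-0.992, -0.129, -0.004], [0.004, 0.0, -1.0]]
wrist_force: [1.1, 1.0, -1.9]
gripper_width: 0.501
```

>>> {"name": "play_rows", "arguments": {
  "commands": [
    [[0,0.045,0,0,0,-0.07,1],[0,0.09,0,0,0,-0.138,1],[0,0.13,0,0,0,-0.138,1],[0,0.15,0,0,0,-0.138,1],[0,0.15,0,0,0,-0.138,1]]
  ]
}}

```text
time_s: 11.6
tcp_pos: [0.4454, 0.0354, 0.1836]
ee_rot: [[0.003, -1.0, -0.004], [-1.0, -0.003, -0.003], [0.003, 0.004, -1.0]]
wrist_force: [0.1, -0.2, -1.8]
gripper_width: 0.504
```

>>> {"name": "play_rows", "arguments": {
  "commands": [
    [[0,0.035,0,0,-0.1,0,1],[0,0.07,0,0,-0.2,0,1],[-0.002,0.11,0,0,-0.3,0,1],[-0.004,0.15,-0.01,0,-0.4,0,1],[-0.004,0.15,-0.03,0,-0.42,0,1]]
  ]
}}

```text
time_s: 12.1
tcp_pos: [0.4495, 0.1731, 0.1672]
ee_rot: [[-0.009, -0.918, 0.397], [-1.0, 0.004, -0.014], [0.011, -0.397, -0.918]]
wrist_force: [2.3, -0.1, -0.7]
gripper_width: 0.504
```

>>> {"name": "play_rows", "arguments": {
  "commands": [
    [[0,0,-0.012,0,0,0,1],[0,0,-0.024,0,0,0,1],[0,0,-0.024,0,0,0,1],[0,0,-0.024,0,0,0,1],[0,0,-0.024,0,0,0,1]]
  ]
}}

```text
time_s: 12.6
tcp_pos: [0.4503, 0.1706, 0.1428]
ee_rot: [[-0.013, -0.919, 0.394], [-1.0, 0.007, -0.018], [0.013, -0.394, -0.919]]
wrist_force: [-0.5, 1.2, -0.7]
gripper_width: 0.505
```

>>> {"name": "play_rows", "arguments": {
  "commands": [
    [[-0.004,0.007,-0.006,0.006,0,0.006,1],[-0.009,0.0145,-0.013,0.013,0,0.013,1],[-0.009,0.0145,-0.013,0.013,0,0.013,1],[-0.009,0.0145,-0.013,0.013,0,0.013,1],[-0.009,0.0145,-0.013,0.013,0,0.013,1]]
  ]
}}

```text
time_s: 13.1
tcp_pos: [0.4412, 0.1853, 0.1298]
ee_rot: [[0.0, -0.919, 0.394], [-1.0, -0.0, -0.001], [0.001, -0.394, -0.919]]
wrist_force: [0.3, 0.1, -2.1]
gripper_width: 0.503
```

>>> {"name": "play_rows", "arguments": {
  "commands": [
    [[0.006,0,-0.015,0,0,0,1],[0.012,0,-0.03,0,0,0,1],[0.017,0,-0.04,0,0,0,1],[0.021,0,-0.048,0,0,0,1],[0.0235,0,-0.055,0,0,0,1]]
  ]
}}

```text
time_s: 13.6
tcp_pos: [0.4649, 0.1869, 0.0773]
ee_rot: [[-0.005, -0.92, 0.391], [-1.0, -0.0, -0.012], [0.011, -0.391, -0.92]]
wrist_force: [-0.1, -0.2, -1.7]
gripper_width: 0.501
```

>>> {"name": "play_rows", "arguments": {
  "commands": [
    [[0.002,0,-0.005,0,0,0,1],[0.004,0,-0.01,0,0,0,1],[0.006,0,-0.015,0,0,0,1],[0.0085,0,-0.021,0,0,0,1],[0.0105,0,-0.0255,0,0,0,1]]
  ]
}}

```text
time_s: 14.1
tcp_pos: [0.4754, 0.1916, 0.0602]
ee_rot: [[-0.007, -0.924, 0.382], [-1.0, -0.001, -0.021], [0.02, -0.382, -0.924]]
wrist_force: [-1.5, -0.4, -1.3]
gripper_width: 0.506
```

>>> {"name": "play_rows", "arguments": {
  "commands": [
    [[0,0,0,0,0,0,1],[0,0,0,0,0,0,0.4],[0,0,0,0,0,0,0],[0,0,0,0,0,0,0],[0,0,0,0,0,0,0]]
  ]
}}

```text
time_s: 14.6
tcp_pos: [0.4756, 0.1914, 0.0608]
ee_rot: [[-0.007, -0.924, 0.383], [-1.0, -0.001, -0.021], [0.02, -0.383, -0.923]]
wrist_force: [-0.1, -0.2, -0.5]
gripper_width: 0.78
```

>>> {"name": "play_rows", "arguments": {
  "commands": [
    [[-0.004,0,0.01,0,0,0,0],[-0.012,0,0.03,0,0,0,0],[-0.024,0,0.06,0,0,0,0],[-0.03,-0.01,0.1,0,0,0,0],[-0.03,-0.05,0.13,0,0,0,0]]
  ]
}}

```text
time_s: 15.1
tcp_pos: [0.4775, 0.1741, 0.146]
ee_rot: [[-0.018, -0.907, 0.42], [-0.999, 0.002, -0.039], [0.035, -0.42, -0.907]]
wrist_force: [2.1, -1.5, 0.9]
gripper_width: 0.998
```

>>> {"name": "play_rows", "arguments": {
  "commands": [
    [[0,-0.04,0,0,0.08,0,0],[0,-0.08,0,0,0.16,0,0],[0,-0.12,0,0,0.24,0,0],[0.01,-0.16,0,0,0.32,0,0],[0.02,-0.2,0,0,0.4,0,0]]
  ]
}}

```text
time_s: 15.6
tcp_pos: [0.4935, 0.019, 0.1477]
ee_rot: [[-0.014, -0.995, 0.094], [-0.998, 0.008, -0.06], [0.059, -0.095, -0.994]]
wrist_force: [1.1, -1.0, 1.2]
gripper_width: 1.002
```

>>> {"name": "play_rows", "arguments": {
  "commands": [
    [[0,-0.04,0,0,0,0.1,0],[0,-0.08,0,0,0,0.2,0],[0,-0.1,0,0,0,0.3,0],[0,-0.1,0,0,0,0.38,0],[0,-0.1,0,0,0,0.38,0]]
  ]
}}

```text
time_s: 16.1
tcp_pos: [0.4939, -0.0822, 0.1471]
ee_rot: [[0.352, -0.929, 0.113], [-0.934, -0.356, -0.022], [0.061, -0.098, -0.993]]
wrist_force: [-0.3, 0.3, -0.5]
gripper_width: 1.003
```

Run:
```python
from h import *
s=r.sense(); print(s['tcp_pos'],s['ee_rot'].round(3)); saddles()
```

```text
[ 0.49393155 -0.08224113  0.14705815] [[ 0.352 -0.929  0.113]
 [-0.934 -0.356 -0.022]
 [ 0.061 -0.098 -0.993]]
blue x 0.6031 y 0.4489 z 0.048  L 98 W 97 axis -1.3 px [127. 187.]
blue x 0.4875 y -0.3102 z 0.059  L 61 W 43 axis -68.7 px [353. 216.]
blue x 0.4611 y 0.2563 z 0.091  L 54 W 42 axis 88.7 px [179. 225.]
blue x 0.3150 y 0.6367 z 0.133  L 112 W 57 axis 89.2 px [ 58. 275.]
blue x 0.2241 y 0.6370 z 0.133  L 112 W 47 axis -89.4 px [ 55. 306.]
```

Run:
```python
from h import *
print(r.sense()['joints'].round(1))
a=cap('top')['image'][190:260,130:270,::-1]; b=cap('side')['image'][110:245,150:330,::-1]
a=cv2.resize(a,(800,400),interpolation=2)[:, :]; 
cv2.imwrite('pics/c3.png',cv2.vconcat([cv2.resize(a,(600,250)),cv2.resize(b,(600,350))[:, :]]))
```

```text
[ 10.8  11.  -29.    3.6 -43.9   7.6]
```

View pics/c3.png

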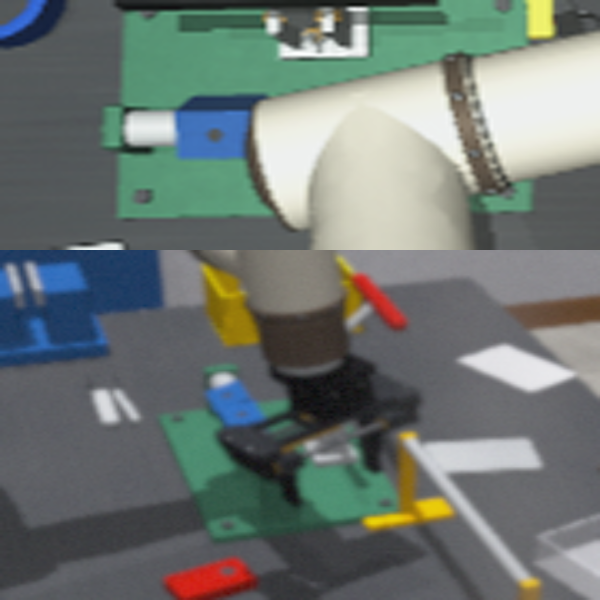

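The side crop shows both saddles on the tube, with their holes at about (218,390) and (243,413). The wrist came close to its j5 limit at that tilt, so the third gets a smaller one. I compute the move to it next.

```bash
cat >> h.py <<'E'
from scipy.spatial.transform import Rotation as Ro
def goal(p,yaw,tilt=0):
    """shift+rotvec to TCP p with jaw(y) axis at yaw deg, leaning tilt rad about world y"""
    a=np.radians(yaw); y=np.array([np.cos(a),np.sin(a),0]); z=np.array([0,0,-1.]); x=np.cross(y,z)
    R=Ro.from_rotvec([0,-tilt,0]).as_matrix()@np.c_[x,y,z]
    s=r.sense(); v=Ro.from_matrix(R@s['ee_rot'].T).as_rotvec()
    print('shift',(np.array(p)-s['tcp_pos']).round(4),'turn',v.round(3),'j',s['joints'].round(1))
E
python3 - <<'E'
from h import *
goal((.4875,-.310,.12),-158.7)
E
```

```text
shift [-0.0066 -0.2289 -0.027 ] turn [0.022 0.114 0.007] j [ 10.9  11.  -29.    3.6 -43.9   7.6]
```

>>> {"name": "play_rows", "arguments": {
  "commands": [
    [[0,-0.04,0.02,0.005,0.03,0,0],[0,-0.08,0.02,0.01,0.06,0,0],[-0.003,-0.13,0,0.022,0.09,0.007,0],[-0.006,-0.18,-0.015,0.022,0.114,0.007,0],[-0.0066,-0.225,-0.027,0.022,0.114,0.007,0]]
  ]
}}

```text
time_s: 16.75
tcp_pos: [0.4882, -0.3046, 0.1199]
ee_rot: [[0.365, -0.931, -0.001], [-0.931, -0.365, 0.0], [-0.0, 0.001, -1.0]]
wrist_force: [1.8, 0.1, -0.0]
gripper_width: 0.998
```

>>> {"name": "play_rows", "arguments": {
  "commands": [
    [[0,-0.003,0,0,0,0,0],[0,-0.003,0,0,0,0,0],[0,-0.003,0,0,0,0,0],[0,-0.003,0,0,0,0,0]]
  ]
}}

```text
time_s: 17.15
tcp_pos: [0.4882, -0.3053, 0.1215]
ee_rot: [[0.366, -0.931, 0.001], [-0.931, -0.366, -0.0], [0.001, -0.001, -1.0]]
wrist_force: [0.6, -0.4, -0.5]
gripper_width: 0.997
```

Run:
```python
from h import *
goal((.4875,-.310,.016),-158.7)
s=saddles(verbose=False)
for q in s: 
    if .4<q[0]<.5: print(np.round(q,4))
```

```text
shift [-0.0007 -0.0047 -0.1055] turn [ 0.     0.001 -0.003] j [-15.9  22.5 -14.6  -0.  -52.8  37.4]
[ 0.4824 -0.2973  0.0589 42.097  31.9059 23.0858]
[ 4.619000e-01  2.225000e-01  9.330000e-02  1.202468e+02  4.475080e+01
 -8.988270e+01]
```

>>> {"name": "play_rows", "arguments": {
  "commands": [
    [[-0.0005,-0.0045,-0.03,0,0,0,0],[-0.0005,-0.0045,-0.06,0,0,0,0],[-0.0005,-0.0045,-0.085,0,0,0,0],[-0.0005,-0.0045,-0.097,0,0,0,0],[-0.0005,-0.0045,-0.105,0,0,0,0]]
  ]
}}

```text
time_s: 17.7
tcp_pos: [0.4874, -0.3105, 0.0154]
ee_rot: [[0.365, -0.931, -0.001], [-0.931, -0.365, -0.0], [-0.0, 0.001, -1.0]]
wrist_force: [-1.2, 0.4, 1.6]
gripper_width: 1.002
```

>>> {"name": "play_rows", "arguments": {
  "commands": [
    [[0,0,0,0,0,0,0.5],[0,0,0,0,0,0,1],[0,0,0,0,0,0,1],[0,0,0,0,0,0,1],[0,0,0,0,0,0,1]]
  ]
}}

```text
time_s: 18.2
tcp_pos: [0.4874, -0.3113, 0.0164]
ee_rot: [[0.364, -0.931, 0.001], [-0.931, -0.364, -0.0], [0.001, -0.001, -1.0]]
wrist_force: [0.3, 0.4, -0.6]
gripper_width: 0.632
```

>>> {"name": "play_rows", "arguments": {
  "commands": [
    [[0,0,0,0,0,0,1],[-0.005,0,0.03,0,0,0,1],[-0.015,0.01,0.08,0,0,-0.1,1],[-0.03,0.04,0.12,0,0,-0.2,1],[-0.035,0.08,0.16,0,0,-0.3,1]]
  ]
}}

```text
time_s: 18.7
tcp_pos: [0.4517, -0.2383, 0.1693]
ee_rot: [[0.066, -0.998, -0.001], [-0.998, -0.066, 0.001], [-0.001, 0.001, -1.0]]
wrist_force: [1.3, -0.5, -2.2]
gripper_width: 0.509
```

>>> {"name": "play_rows", "arguments": {
  "commands": [
    [[-0.002,0.045,0,0,0,-0.073,1],[-0.005,0.09,0,0,0,-0.073,1],[-0.005,0.135,0,0,0,-0.073,1],[-0.005,0.18,0,0,0,-0.073,1],[-0.005,0.22,0,0,0,-0.073,1]]
  ]
}}

```text
time_s: 19.2
tcp_pos: [0.4473, -0.0168, 0.168]
ee_rot: [[-0.0, -1.0, -0.0], [-1.0, 0.0, 0.0], [-0.0, 0.0, -1.0]]
wrist_force: [1.7, -0.1, -2.0]
gripper_width: 0.502
```

>>> {"name": "play_rows", "arguments": {
  "commands": [
    [[0,0.04,0,0,0,0,1],[0,0.08,0,0,-0.07,0,1],[0,0.1,-0.01,0,-0.14,0,1],[0,0.12,-0.02,0,-0.2,0,1],[0,0.12,-0.02,0,-0.2,0,1]]
  ]
}}

```text
time_s: 19.7
tcp_pos: [0.4448, 0.1012, 0.1459]
ee_rot: [[0.003, -0.981, 0.194], [-1.0, -0.004, -0.002], [0.003, -0.194, -0.981]]
wrist_force: [-0.4, -0.2, -1.9]
gripper_width: 0.503
```

Run:
```python
from h import *
s=r.sense(); print(s['tcp_pos'],s['gripper_width'])
goal((.471-.2*.085,.110,.0513+.083),180,.2)
```

```text
[0.44475421 0.10121797 0.14588482] 0.5025209230990239
shift [ 0.0092  0.0088 -0.0116] turn [ 0.003 -0.004 -0.003] j [ 37.9   4.7 -40.6  11.8 -36.4 -46.7]
```

>>> {"name": "play_rows", "arguments": {
  "commands": [
    [[0.005,0.004,-0.006,0.003,-0.004,-0.003,1],[0.009,0.009,-0.0115,0.003,-0.004,-0.003,1],[0.009,0.009,-0.0115,0.003,-0.004,-0.003,1],[0.009,0.009,-0.0115,0.003,-0.004,-0.003,1]]
  ]
}}

```text
time_s: 20.1
tcp_pos: [0.4578, 0.1101, 0.1364]
ee_rot: [[-0.005, -0.979, 0.202], [-1.0, 0.005, 0.002], [-0.003, -0.202, -0.979]]
wrist_force: [-0.2, 0.2, -2.5]
gripper_width: 0.502
```

>>> {"name": "play_rows", "arguments": {
  "commands": [
    [[0.004,0,-0.02,0,0,0,1],[0.008,0,-0.037,0,0,0,1],[0.01,0,-0.047,0,0,0,1],[0.0115,0,-0.055,0,0,0,1],[0.0125,0,-0.06,0,0,0,1]]
  ]
}}

```text
time_s: 20.6
tcp_pos: [0.4692, 0.1095, 0.0758]
ee_rot: [[-0.005, -0.98, 0.201], [-1.0, 0.005, 0.001], [-0.002, -0.201, -0.98]]
wrist_force: [-3.5, 0.1, -0.2]
gripper_width: 0.506
```

>>> {"name": "play_rows", "arguments": {
  "commands": [
    [[0.001,0,-0.005,0,0,0,1],[0.002,0,-0.01,0,0,0,1],[0.003,0,-0.015,0,0,0,1],[0.004,0,-0.019,0,0,0,1],[0.004,0,-0.019,0,0,0,1]]
  ]
}}

```text
time_s: 21.1
tcp_pos: [0.473, 0.1098, 0.0568]
ee_rot: [[-0.004, -0.98, 0.201], [-1.0, 0.004, 0.001], [-0.002, -0.201, -0.98]]
wrist_force: [-3.4, 0.4, -5.0]
gripper_width: 0.506
```

>>> {"name": "play_rows", "arguments": {
  "commands": [
    [[-0.002,0,0,0,0,0,1],[-0.002,0,-0.003,0,0,0,1],[-0.002,0,-0.005,0,0,0,1],[-0.002,0,-0.005,0,0,0,1]]
  ]
}}

```text
time_s: 21.5
tcp_pos: [0.4733, 0.1116, 0.056]
ee_rot: [[-0.001, -0.978, 0.208], [-1.0, 0.002, 0.005], [-0.005, -0.208, -0.978]]
wrist_force: [-11.6, -0.6, 22.8]
gripper_width: 0.503
```

>>> {"name": "play_rows", "arguments": {
  "commands": [
    [[0,0,0,0,0,0,0.4],[0,0,0,0,0,0,0],[0,0,0,0,0,0,0],[0,0,0,0,0,0,0],[0,0,0,0,0,0,0]]
  ]
}}

```text
time_s: 22.0
tcp_pos: [0.4719, 0.1106, 0.0525]
ee_rot: [[-0.003, -0.979, 0.203], [-1.0, 0.004, 0.003], [-0.003, -0.202, -0.979]]
wrist_force: [1.7, -0.9, -0.5]
gripper_width: 0.871
```

>>> {"name": "play_rows", "arguments": {
  "commands": [
    [[-0.003,0,0.015,0,0,0,0],[-0.01,0,0.05,0,0,0,0],[-0.02,0,0.1,0,0,0,0],[-0.03,0,0.14,0,0,0,0],[-0.03,-0.03,0.18,0,0.05,0,0]]
  ]
}}

```text
time_s: 22.5
tcp_pos: [0.4397, 0.0817, 0.2343]
ee_rot: [[0.004, -0.988, 0.152], [-1.0, -0.003, 0.004], [-0.003, -0.152, -0.988]]
wrist_force: [1.2, 0.2, 0.1]
gripper_width: 0.999
```

>>> {"name": "play_rows", "arguments": {
  "commands": [
    [[-0.02,-0.045,0,0,0.05,0,0],[-0.04,-0.09,0,0,0.1,0,0],[-0.04,-0.13,0,0,0.15,0,0],[-0.04,-0.18,0,0,0.15,0,0],[-0.04,-0.22,0,0,0.15,0,0]]
  ]
}}

```text
time_s: 23.0
tcp_pos: [0.4016, -0.1417, 0.2326]
ee_rot: [[-0.004, -1.0, 0.004], [-1.0, 0.004, 0.002], [-0.002, -0.004, -1.0]]
wrist_force: [1.1, -0.2, -0.1]
gripper_width: 1.003
```

Run:
```python
from h import *
print(r.sense()['tcp_pos'])
a=r.capture('top');b=r.capture('side'); saddles(a)
for c in (a,b):
    P=pts(c); h=cv2.cvtColor(c['image'],cv2.COLOR_RGB2HSV)
    for lo,hi in((.08,.14),(.162,.22),(.224,.284)):
        m=(h[...,0]>100)&(h[...,0]<125)&(h[...,1]>110)&(abs(P[...,0]-.466)<.035)&(P[...,1]>lo+.005)&(P[...,1]<hi-.005)&(P[...,2]>.085)
        q=P[m]; print(lo,len(q),q.mean(0).round(4) if len(q) else '',np.polyfit(q[:,0],q[:,2],1)[0].round(3) if len(q)>9 else '')
A=a['image'][190:260,130:270,::-1]; B=b['image'][110:245,150:330,::-1]
cv2.imwrite('pics/c4.png',cv2.vconcat([cv2.resize(A,(600,250)),cv2.resize(B,(600,350))]))
```

```text
[ 0.40158442 -0.1416711   0.23263489]
blue x 0.6040 y 0.4486 z 0.048  L 97 W 97 axis 14.6 px [127. 187.]
blue x 0.4624 y 0.2215 z 0.093  L 120 W 45 axis 89.6 px [189. 225.]
blue x 0.3150 y 0.6370 z 0.133  L 111 W 57 axis 89.2 px [ 58. 275.]
blue x 0.2245 y 0.6355 z 0.133  L 111 W 46 axis -89.4 px [ 55. 306.]
0.08 45 [0.4819 0.1106 0.0954] 0.0
0.162 202 [0.4627 0.191  0.0943] 0.138
0.224 201 [0.4612 0.2539 0.0933] 0.28
0.08 91 [0.4631 0.1092 0.0939] 0.064
0.162 30 [0.4607 0.1853 0.0937] 0.137
0.224 6 [0.4425 0.271  0.0882]
```

View pics/c4.png

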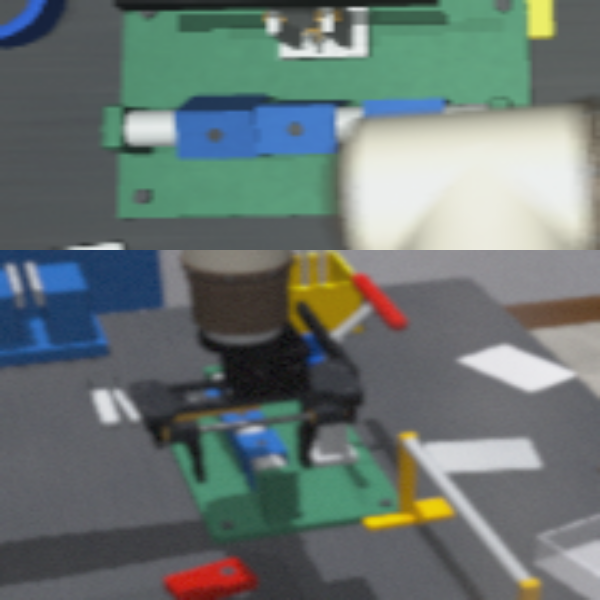

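All three saddles sit on the tube at y≈0.110, 0.191 and 0.254, with tops near z 0.094 (blue tops in the upper strip at (215,135), (295,130) and (400,108)). Next is the handle.

>>> {"name": "play_rows", "arguments": {
  "commands": [
    [[0,0.02,0.04,0,0,0,0],[0.02,0.05,0.08,0,0,0,0],[0.05,0.08,0.11,0,0,0,0],[0.08,0.11,0.13,0,0,0,0],[0.11,0.15,0.13,0,0,0,0]]
  ]
}}

```text
time_s: 23.6
tcp_pos: [0.5125, 0.0103, 0.3665]
ee_rot: [[-0.004, -1.0, 0.012], [-1.0, 0.004, 0.004], [-0.004, -0.012, -1.0]]
wrist_force: [1.2, -0.8, -1.0]
gripper_width: 1.001
```

>>> {"name": "play_rows", "arguments": {
  "commands": [
    [[0.025,0.03,0,0,0,0,0],[0.05,0.06,0,0,0,0,0],[0.08,0.09,0,0,0,0,0],[0.105,0.12,0,0,0,0,0],[0.105,0.128,0,0,0,0,0]]
  ]
}}

```text
time_s: 24.1
tcp_pos: [0.617, 0.1404, 0.3591]
ee_rot: [[-0.001, -1.0, 0.0], [-1.0, 0.001, 0.001], [-0.001, -0.0, -1.0]]
wrist_force: [0.4, -0.2, -0.3]
gripper_width: 1.0
```

Run:
```python
from h import *
goal((.618,.138,.300),180)
P=pts(r.capture('side'));m=(P[...,0]>.59)&(P[...,0]<.65)&(P[...,1]>.1)&(P[...,1]<.27)&(P[...,2]>.245)&(P[...,2]<.285)
q=P[m];print(len(q),q.mean(0),np.percentile(q,[2,98],axis=0))
```

```text
shift [ 0.001  -0.0024 -0.0591] turn [-0.001  0.     0.001] j [ 27.4  19.8  16.2  -0.1 -86.4 -27.5]
157 [0.61506566 0.16968463 0.2632832 ] [[0.60367907 0.10330777 0.24706227]
 [0.62772099 0.2513497  0.27061063]]
```

>>> {"name": "play_rows", "arguments": {
  "commands": [
    [[0,-0.002,-0.04,0,0,0,0],[0,-0.002,-0.08,0,0,0,0],[0,-0.002,-0.1,0,0,0,0],[0,-0.002,-0.112,0,0,0,0],[0,-0.002,-0.119,0,0,0,0]]
  ]
}}

```text
time_s: 24.65
tcp_pos: [0.6149, 0.1343, 0.2434]
ee_rot: [[-0.004, -1.0, 0.004], [-1.0, 0.004, 0.002], [-0.002, -0.004, -1.0]]
wrist_force: [-0.0, 0.7, -0.1]
gripper_width: 1.0
```

>>> {"name": "play_rows", "arguments": {
  "commands": [
    [[0,0,0,0,0,0,0.4],[0,0,0,0,0,0,1],[0,0,0,0,0,0,1],[0,0,0,0,0,0,1],[0,0,0,0,0,0,1]]
  ]
}}

```text
time_s: 25.15
tcp_pos: [0.6155, 0.1347, 0.2442]
ee_rot: [[-0.004, -1.0, 0.005], [-1.0, 0.004, 0.003], [-0.003, -0.005, -1.0]]
wrist_force: [0.2, 0.0, 0.2]
gripper_width: 0.634
```

>>> {"name": "play_rows", "arguments": {
  "commands": [
    [[0,0,0,0,0,0,1],[0,0,0,0,0,0,1],[0,0,0,0,0,0,1],[0,0,0,0,0,0,1],[0,0,0,0,0,0,1]]
  ]
}}

```text
time_s: 25.65
tcp_pos: [0.6182, 0.1347, 0.245]
ee_rot: [[-0.004, -1.0, 0.011], [-1.0, 0.004, 0.003], [-0.003, -0.011, -1.0]]
wrist_force: [5.8, -1.5, 0.3]
gripper_width: 0.244
```

>>> {"name": "play_rows", "arguments": {
  "commands": [
    [[-0.019,0,0.006,0,0,0,1],[-0.039,0,0.01,0,0,0,1],[-0.058,0,0.011,0,0,0,1],[-0.078,0,0.01,0,0,0,1],[-0.098,0,0.006,0,0,0,1]]
  ]
}}

```text
time_s: 26.15
tcp_pos: [0.5231, 0.1352, 0.255]
ee_rot: [[-0.003, -1.0, 0.022], [-1.0, 0.003, 0.006], [-0.006, -0.022, -1.0]]
wrist_force: [7.3, -2.6, 6.7]
gripper_width: 0.246
```

>>> {"name": "play_rows", "arguments": {
  "commands": [
    [[-0.019,0,-0.006,0,0,0,1],[-0.037,0,-0.0145,0,0,0,1],[-0.054,0,-0.025,0,0,0,1],[-0.0695,0,-0.038,0,0,0,1],[-0.083,0,-0.052,0,0,0,1]]
  ]
}}

```text
time_s: 26.65
tcp_pos: [0.4342, 0.136, 0.1974]
ee_rot: [[-0.004, -1.0, 0.006], [-1.0, 0.004, 0.006], [-0.006, -0.006, -1.0]]
wrist_force: [4.4, 2.2, -8.1]
gripper_width: 0.242
```

>>> {"name": "play_rows", "arguments": {
  "commands": [
    [[-0.0096,0,-0.0126,0,0,0,1],[-0.018,0,-0.026,0,0,0,1],[-0.025,0,-0.041,0,0,0,1],[-0.0303,0,-0.056,0,0,0,1],[-0.031,0,-0.059,0,0,0,1]]
  ]
}}

```text
time_s: 27.15
tcp_pos: [0.4118, 0.1382, 0.1476]
ee_rot: [[0.004, -1.0, 0.024], [-1.0, -0.004, 0.008], [-0.008, -0.024, -1.0]]
wrist_force: [-1.9, -4.8, 46.4]
gripper_width: 0.241
```

>>> {"name": "play_rows", "arguments": {
  "commands": [
    [[0,0,0,0,0,0,1],[0,0,0,0,0,0,1],[0,0,0,0,0,0,1]]
  ]
}}

```text
time_s: 27.45
tcp_pos: [0.4119, 0.1383, 0.1476]
ee_rot: [[0.003, -1.0, 0.025], [-1.0, -0.002, 0.01], [-0.01, -0.025, -1.0]]
wrist_force: [1.2, -4.0, 35.3]
gripper_width: 0.245
```

Run:
```python
from h import *
goal((.4085,.138,.138),180)
a=r.capture('top');b=r.capture('side'); saddles(a)
for c in (a,b):
    P=pts(c);h=cv2.cvtColor(c['image'],cv2.COLOR_RGB2HSV)
    m=((h[...,0]<8)|(h[...,0]>172))&(h[...,1]>150)&(P[...,1]>.09)&(P[...,1]<.28)&(P[...,2]>.1)
    q=P[m];print(len(q),q.mean(0) if len(q) else '',np.percentile(q,[2,98],axis=0).round(3) if len(q) else'')
    m=(c['image'].max(-1)<60)&(abs(P[...,0]-.466)<.02)&(P[...,1]>.06)&(P[...,1]<.3)&(P[...,2]>.085)&(P[...,2]<.15)
    q=P[m];print('bar',len(q),q.mean(0) if len(q) else '',np.percentile(q,[2,98],axis=0).round(3) if len(q) else'')
A=a['image'][190:260,130:270,::-1]; B=b['image'][110:245,150:330,::-1]
cv2.imwrite('pics/c5.png',cv2.vconcat([cv2.resize(A,(600,250)),cv2.resize(B,(600,350))]))
```

```text
shift [-0.0034 -0.0003 -0.0096] turn [-0.01   0.025 -0.002] j [ 40.5   7.  -32.5   0.7 -49.  -40.8]
blue x 0.6029 y 0.4484 z 0.048  L 98 W 97 axis -1.7 px [127. 187.]
blue x 0.3150 y 0.6362 z 0.133  L 114 W 57 axis 89.1 px [ 58. 275.]
blue x 0.2250 y 0.6362 z 0.133  L 112 W 47 axis 89.6 px [ 55. 306.]
8 [0.41192759 0.10885368 0.17250581] [[0.406 0.107 0.169]
 [0.418 0.111 0.175]]
bar 128 [0.46759327 0.15902409 0.11004788] [[0.456 0.077 0.099]
 [0.477 0.289 0.115]]
79 [0.41016209 0.1366944  0.17132867] [[0.398 0.103 0.16 ]
 [0.424 0.192 0.184]]
bar 104 [0.46502505 0.15601926 0.10954114] [[0.456 0.073 0.104]
 [0.474 0.284 0.113]]
```

View pics/c5.png

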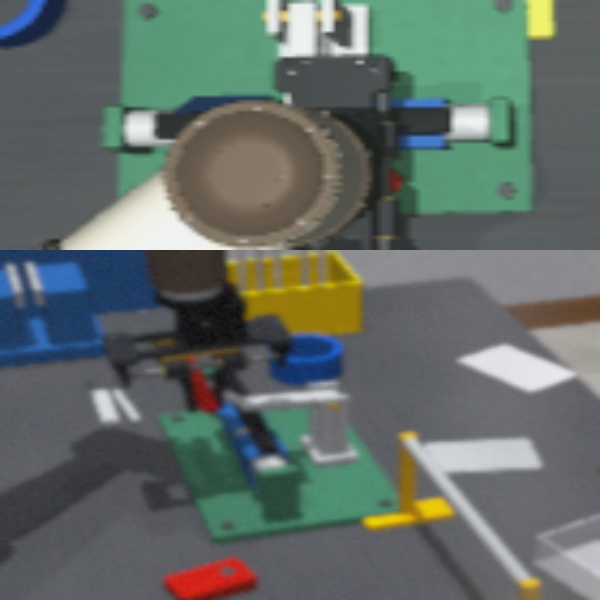

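>>> {"name": "play_rows", "arguments": {
  "commands": [
    [[0,0,0.008,0,0,0,0.6],[0,0,0.008,0,0,0,0],[0,0,0.008,0,0,0,0],[0,0,0.02,0,0,0,0],[0,0,0.05,0,0,0,0]]
  ]
}}

```text
time_s: 28.05
tcp_pos: [0.4007, 0.133, 0.1864]
ee_rot: [[-0.005, -1.0, -0.004], [-1.0, 0.005, -0.002], [0.002, 0.004, -1.0]]
wrist_force: [0.5, 0.4, 0.4]
gripper_width: 0.614
```

>>> {"name": "play_rows", "arguments": {
  "commands": [
    [[0,-0.04,0.04,0,0,0,0],[-0.02,-0.08,0.05,0,0,0,0],[-0.04,-0.13,0.05,0,0,0,0],[-0.04,-0.18,0.05,0,0,0,0],[-0.04,-0.22,0.05,0,0,0,0]]
  ]
}}

```text
time_s: 28.55
tcp_pos: [0.3613, -0.087, 0.2386]
ee_rot: [[-0.003, -1.0, 0.003], [-1.0, 0.003, 0.003], [-0.003, -0.003, -1.0]]
wrist_force: [1.0, 1.2, -0.4]
gripper_width: 0.981
```

Run:
```python
from h import *
a=r.capture('top');b=r.capture('side')
for c in (a,b):
    P=pts(c);h=cv2.cvtColor(c['image'],cv2.COLOR_RGB2HSV)
    m=((h[...,0]<8)|(h[...,0]>172))&(h[...,1]>150)&(P[...,1]>.09)&(P[...,1]<.28)&(P[...,2]>.1)
    q=P[m]; A=np.c_[q[:,0],q[:,2],np.ones(len(q))]
    s=np.linalg.lstsq(A,q[:,0]**2+q[:,2]**2,rcond=None)[0]; print('handle',len(q),q.mean(0).round(4),np.percentile(q,[2,98],axis=0).round(4).tolist(),'axis',s[:2]/2)
    m=(c['image'].max(-1)<60)&(abs(P[...,0]-.466)<.02)&(P[...,1]>.06)&(P[...,1]<.3)&(P[...,2]>.085)&(P[...,2]<.15)
    q=P[m];print('bar',len(q),np.median(q,0),np.percentile(q,[2,98],axis=0).round(4).tolist())
    for lo,hi in((.08,.14),(.162,.22),(.224,.284)):
        m=(h[...,0]>100)&(h[...,0]<125)&(h[...,1]>110)&(abs(P[...,0]-.466)<.05)&(P[...,1]>lo+.004)&(P[...,1]<hi-.004)&(P[...,2]>.085)
        q=P[m]; print(lo,len(q),q.mean(0).round(4) if len(q) else '',np.polyfit(q[:,0],q[:,2],1)[0].round(3) if len(q)>9 else '',(q[:,0].min(),q[:,0].max()) if len(q) else '')
A=a['image'][190:260,130:270,::-1]; B=b['image'][110:245,150:330,::-1]
cv2.imwrite('pics/c6.png',cv2.vconcat([cv2.resize(A,(600,250)),cv2.resize(B,(600,350))]))
```

```text
handle 345 [0.4112 0.1842 0.1736] [[0.402, 0.1102, 0.1683], [0.421, 0.2581, 0.1788]] axis [0.4113576  0.16983935]
bar 322 [0.46769441 0.21458529 0.11115553] [[0.4557, 0.0802, 0.1053], [0.4769, 0.2884, 0.1153]]
0.08 98 [0.4614 0.1104 0.0948] 0.106 (np.float64(0.44344113624546044), np.float64(0.48570903418817685))
0.162 63 [0.4557 0.1908 0.0939] 0.042 (np.float64(0.4414925907604539), np.float64(0.48434770967397234))
0.224 103 [0.4547 0.2552 0.0913] 0.183 (np.float64(0.43985039644526475), np.float64(0.48242637731212634))
handle 33 [0.4094 0.1248 0.1712] [[0.4018, 0.1011, 0.1622], [0.4171, 0.1567, 0.1761]] axis [0.40935162 0.16939004]
bar 71 [0.46539912 0.11288159 0.11082315] [[0.4556, 0.0715, 0.1029], [0.472, 0.2653, 0.1144]]
0.08 40 [0.4596 0.1012 0.0945] 0.106 (np.float64(0.44110082964724173), np.float64(0.48596030771338145))
0.162 34 [0.4473 0.1938 0.0932] 0.104 (np.float64(0.4382797761890581), np.float64(0.45616947933793905))
0.224 3 [0.4483 0.235  0.0906]  (np.float64(0.44605442128202016), np.float64(0.4509478117903304))
```

View pics/c6.png

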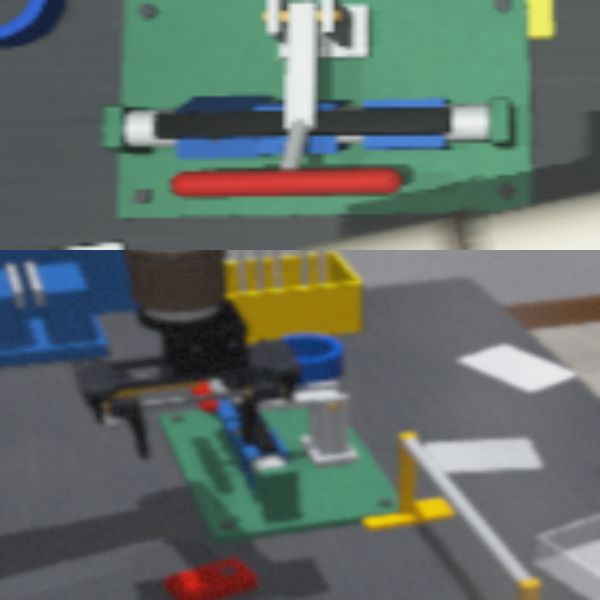

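The clamp is down, but the handle height suggests about 0.05 rad: the saddle at y 0.255 still leans about 10°. I press the handle from above with shut fingers, which also measures the angle.

>>> {"name": "play_rows", "arguments": {
  "commands": [
    [[0.01,0.045,0,0,0,0,1],[0.02,0.09,0,0,0,0,1],[0.03,0.135,0,0,0,0,1],[0.04,0.18,0,0,0,0,1],[0.049,0.225,0,0,0,0,1]]
  ]
}}

```text
time_s: 29.15
tcp_pos: [0.4114, 0.1417, 0.2382]
ee_rot: [[-0.003, -1.0, 0.002], [-1.0, 0.003, 0.002], [-0.002, -0.002, -1.0]]
wrist_force: [1.7, -0.3, 0.1]
gripper_width: 0.629
```

>>> {"name": "play_rows", "arguments": {
  "commands": [
    [[0,0.045,0,0,0,0,1],[0,0.09,0,0,0,0,1],[0,0.09,-0.02,0,0,0,1],[0,0.09,-0.04,0,0,0,1],[0,0.09,-0.055,0,0,0,1]]
  ]
}}

```text
time_s: 29.65
tcp_pos: [0.4106, 0.2299, 0.1816]
ee_rot: [[-0.002, -1.0, 0.0], [-1.0, 0.002, -0.0], [0.0, -0.0, -1.0]]
wrist_force: [-0.7, -0.2, -0.5]
gripper_width: 0.173
```

>>> {"name": "play_rows", "arguments": {
  "commands": [
    [[0,0,-0.005,0,0,0,1],[0,0,-0.009,0,0,0,1],[0,0,-0.013,0,0,0,1],[0,0,-0.017,0,0,0,1],[0,0,-0.02,0,0,0,1]]
  ]
}}

```text
time_s: 30.15
tcp_pos: [0.4124, 0.2294, 0.174]
ee_rot: [[-0.0, -1.0, 0.007], [-1.0, 0.0, 0.001], [-0.001, -0.007, -1.0]]
wrist_force: [-31.9, -6.8, 70.4]
gripper_width: 0.005
```

>>> {"name": "play_rows", "arguments": {
  "commands": [
    [[0,0,0,0,0,0,1],[0,0,0,0,0,0,1],[0,0,0,0,0,0,1],[0,0,0,0,0,0,1],[0,0,0,0,0,0,1]]
  ]
}}

```text
time_s: 30.65
tcp_pos: [0.4124, 0.2294, 0.1742]
ee_rot: [[-0.0, -1.0, 0.008], [-1.0, 0.0, 0.003], [-0.003, -0.008, -1.0]]
wrist_force: [-25.0, -5.8, 56.5]
gripper_width: 0.007
```

>>> {"name": "play_rows", "arguments": {
  "commands": [
    [[0,0,0.02,0,0,0,1],[0,0,0.06,0,0,0,1],[0,-0.04,0.08,0,0,0,1],[0,-0.08,0.08,0,0,0,1],[0,-0.12,0.08,0,0,0,1]]
  ]
}}

```text
time_s: 31.15
tcp_pos: [0.4124, 0.109, 0.2452]
ee_rot: [[-0.003, -1.0, 0.006], [-1.0, 0.003, 0.005], [-0.005, -0.006, -1.0]]
wrist_force: [0.8, -0.4, 0.6]
gripper_width: 0.003
```

>>> {"name": "play_rows", "arguments": {
  "commands": [
    [[0,-0.04,0,0,0,0,0],[0,-0.08,0,0,0,0,0],[0,-0.12,0,0,0,0,0],[0,-0.16,0,0,0,0,0],[0,-0.2,0,0,0,0,0]]
  ]
}}

```text
time_s: 31.65
tcp_pos: [0.4121, -0.0918, 0.2445]
ee_rot: [[-0.004, -1.0, 0.006], [-1.0, 0.004, 0.003], [-0.003, -0.006, -1.0]]
wrist_force: [0.7, -0.1, 0.5]
gripper_width: 0.374
```

```bash
cat >> h.py <<'E'
def clampstate():
    for n in('top','side'):
        c=r.capture(n);P=pts(c);h=cv2.cvtColor(c['image'],cv2.COLOR_RGB2HSV)
        m=((h[...,0]<8)|(h[...,0]>172))&(h[...,1]>150)&(P[...,1]>.09)&(P[...,1]<.28)&(P[...,2]>.1)
        q=P[m]; print(n,'handle',len(q),q.mean(0).round(4) if len(q) else '')
        for lo,hi in((.08,.14),(.162,.22),(.224,.284)):
            m=(h[...,0]>100)&(h[...,0]<125)&(h[...,1]>110)&(abs(P[...,0]-.466)<.05)&(P[...,1]>lo+.004)&(P[...,1]<hi-.004)&(P[...,2]>.085)
            q=P[m]; print(lo,len(q),q.mean(0).round(4) if len(q) else '',np.polyfit(q[:,0],q[:,2],1)[0].round(3) if len(q)>9 else '',np.percentile(q[:,:2],[1,99],axis=0).round(4).tolist() if len(q) else '')
E
python3 - <<'E'
from h import *
print(r.sense()['tcp_pos']); clampstate()
E
```

```text
[ 0.4121491  -0.09177142  0.24454571]
top handle 61 [0.4112 0.2465 0.1732]
0.08 36 [0.478  0.1101 0.134 ] -6.936 [[0.4166, 0.0852], [0.4859, 0.135]]
0.162 19 [0.4747 0.1967 0.095 ] 0.16 [[0.4549, 0.168], [0.4842, 0.2147]]
0.224 101 [0.4552 0.2569 0.0918] 0.164 [[0.4401, 0.2295], [0.4823, 0.2793]]
side handle 3 [0.4077 0.1052 0.1659]
0.08 47 [0.4539 0.1064 0.0946] 0.101 [[0.4419, 0.0846], [0.486, 0.1331]]
0.162 21 [0.4522 0.1864 0.0938] 0.687 [[0.4451, 0.1723], [0.4571, 0.2106]]
0.224 0
```

>>> {"name": "play_rows", "arguments": {
  "commands": [
    [[0,0.05,0,0,0,0,0],[0,0.1,0,0,0,0,0],[0,0.15,0,0,0,0,0],[0,0.2,0,0,0,0,0],[0,0.23,-0.02,0,0,0,0]]
  ]
}}

```text
time_s: 32.25
tcp_pos: [0.4137, 0.1442, 0.2265]
ee_rot: [[-0.0, -1.0, 0.011], [-1.0, 0.0, 0.007], [-0.007, -0.011, -1.0]]
wrist_force: [0.2, -0.0, 0.2]
gripper_width: 0.924
```

>>> {"name": "play_rows", "arguments": {
  "commands": [
    [[0,0,-0.03,0,0,0,0],[0,0,-0.055,0,0,0,0],[0,0,-0.07,0,0,0,0],[0,0,-0.078,0,0,0,0],[0,0,-0.078,0,0,0,0.5]]
  ]
}}

```text
time_s: 32.75
tcp_pos: [0.4119, 0.1398, 0.1452]
ee_rot: [[-0.003, -1.0, 0.003], [-1.0, 0.003, 0.002], [-0.002, -0.003, -1.0]]
wrist_force: [0.1, -0.1, -0.0]
gripper_width: 0.964
```

>>> {"name": "play_rows", "arguments": {
  "commands": [
    [[0,0,0,0,0,0,1],[0,0,0,0,0,0,1],[0,0,0,0,0,0,1],[0,0,0,0,0,0,1],[0,0,0,0,0,0,1]]
  ]
}}

```text
time_s: 33.25
tcp_pos: [0.4125, 0.1397, 0.1459]
ee_rot: [[-0.004, -1.0, 0.004], [-1.0, 0.004, 0.003], [-0.003, -0.004, -1.0]]
wrist_force: [0.2, 0.8, -1.2]
gripper_width: 0.539
```

>>> {"name": "play_rows", "arguments": {
  "commands": [
    [[0,0,0,0,0,0,1],[0,0,0,0,0,0,1],[0,0,0,0,0,0,1]]
  ]
}}

```text
time_s: 33.55
tcp_pos: [0.4123, 0.1396, 0.1456]
ee_rot: [[-0.004, -1.0, 0.004], [-1.0, 0.004, 0.002], [-0.002, -0.004, -1.0]]
wrist_force: [0.0, 0.5, 0.7]
gripper_width: 0.265
```

>>> {"name": "play_rows", "arguments": {
  "commands": [
    [[0,0,0,0,0,0,1],[0.003,0,0.007,0,0,0,1],[0.006,0,0.0147,0,0,0,1],[0.012,0,0.025,0,0,0,1],[0.018,0,0.0355,0,0,0,1]]
  ]
}}

```text
time_s: 34.05
tcp_pos: [0.4274, 0.1394, 0.1795]
ee_rot: [[-0.006, -1.0, -0.004], [-1.0, 0.006, 0.002], [-0.002, 0.004, -1.0]]
wrist_force: [-5.0, 6.2, -11.1]
gripper_width: 0.248
```

>>> {"name": "play_rows", "arguments": {
  "commands": [
    [[0.015,0,0.0185,0,0,0,1],[0.033,0,0.035,0,0,0,1],[0.0525,0,0.0485,0,0,0,1],[0.0745,0,0.059,0,0,0,1],[0.097,0,0.066,0,0,0,1]]
  ]
}}

```text
time_s: 34.55
tcp_pos: [0.5274, 0.1389, 0.2515]
ee_rot: [[-0.002, -1.0, 0.005], [-1.0, 0.002, 0.001], [-0.001, -0.005, -1.0]]
wrist_force: [-1.4, 0.2, 2.1]
gripper_width: 0.245
```

>>> {"name": "play_rows", "arguments": {
  "commands": [
    [[0.0235,0,0.0035,0,0,0,1],[0.0475,0,0.0035,0,0,0,1],[0.071,0,0,0,0,0,1],[0.089,0,-0.0055,0,0,0,1],[0.089,0,-0.0055,0,0,0,1]]
  ]
}}

```text
time_s: 35.05
tcp_pos: [0.6203, 0.1382, 0.2424]
ee_rot: [[-0.005, -1.0, 0.009], [-1.0, 0.005, -0.0], [0.0, -0.009, -1.0]]
wrist_force: [4.0, -2.8, -2.1]
gripper_width: 0.243
```

>>> {"name": "play_rows", "arguments": {
  "commands": [
    [[0,0,0,0,0,0,0.5],[0,0,0,0,0,0,0.3],[0,0,0,0,0,0,0.3],[0,0,0.02,0,0,0,0.3],[0,0,0.06,0,0,0,0.3]]
  ]
}}

```text
time_s: 35.55
tcp_pos: [0.614, 0.1393, 0.2994]
ee_rot: [[-0.004, -1.0, -0.004], [-1.0, 0.004, -0.0], [0.0, 0.004, -1.0]]
wrist_force: [0.7, 0.2, -0.0]
gripper_width: 0.613
```

>>> {"name": "play_rows", "arguments": {
  "commands": [
    [[-0.02,0.02,0.03,0,0,0,1],[-0.06,0.05,0.03,0,0,0,1],[-0.1,0.08,0.03,0,0,0,1],[-0.14,0.11,0.03,0,0,0,1],[-0.18,0.117,0,0,0,0,1]]
  ]
}}

```text
time_s: 36.05
tcp_pos: [0.4366, 0.2597, 0.306]
ee_rot: [[-0.001, -1.0, 0.012], [-1.0, 0.001, 0.009], [-0.009, -0.012, -1.0]]
wrist_force: [-0.0, 1.2, -0.1]
gripper_width: 0.332
```

>>> {"name": "play_rows", "arguments": {
  "commands": [
    [[-0.03,0,-0.03,0,0,0,1],[-0.035,0,-0.08,0,0,0,1],[-0.035,0,-0.12,0,0,0,1],[-0.035,0,-0.16,0,0,0,1],[-0.035,0,-0.18,0,0,0,1]]
  ]
}}

```text
time_s: 36.55
tcp_pos: [0.3997, 0.2551, 0.1197]
ee_rot: [[-0.003, -1.0, 0.0], [-1.0, 0.003, -0.001], [0.001, -0.0, -1.0]]
wrist_force: [-0.3, -0.8, 0.4]
gripper_width: 0.006
```

Run:
```python
from h import *
goal((.415,.255,.082),180); clampstate()
```

```text
shift [ 0.0153 -0.0001 -0.0377] turn [0.001 0.    0.003] j [ 52.3  13.7 -28.5   0.1 -47.8 -52.5]
top handle 394 [0.6192 0.1849 0.2671]
0.08 213 [0.4647 0.1096 0.0948] 0.05 [[0.4436, 0.0849], [0.4854, 0.1337]]
0.162 203 [0.4626 0.1909 0.094 ] 0.152 [[0.4418, 0.1679], [0.484, 0.2139]]
0.224 101 [0.4596 0.239  0.1041] -0.726 [[0.4371, 0.2281], [0.4814, 0.26]]
side handle 105 [0.6167 0.1678 0.266 ]
0.08 101 [0.4635 0.109  0.094 ] 0.023 [[0.4415, 0.0841], [0.4857, 0.1351]]
0.162 85 [0.4607 0.1903 0.0935] 0.136 [[0.4387, 0.1681], [0.4817, 0.2138]]
0.224 70 [0.4582 0.252  0.0927] 0.311 [[0.4385, 0.2293], [0.4771, 0.2781]]
```

>>> {"name": "play_rows", "arguments": {
  "commands": [
    [[0.005,0,-0.02,0,0,0,1],[0.01,0,-0.038,0,0,0,1],[0.015,0,-0.038,0,0,0,1],[0.02,0,-0.038,0,0,0,1],[0.025,0,-0.038,0,0,0,1]]
  ]
}}

```text
time_s: 37.15
tcp_pos: [0.428, 0.2575, 0.0858]
ee_rot: [[-0.003, -1.0, 0.006], [-1.0, 0.003, 0.005], [-0.005, -0.006, -1.0]]
wrist_force: [-0.2, 0.1, 0.5]
gripper_width: 0.007
```

>>> {"name": "play_rows", "arguments": {
  "commands": [
    [[0.002,0,0,0,0,0,1],[0.004,0,0,0,0,0,1],[0.004,0,0,0,0,0,1],[0.004,0,0,0,0,0,1]]
  ]
}}

```text
time_s: 37.55
tcp_pos: [0.4306, 0.2567, 0.0841]
ee_rot: [[-0.004, -1.0, 0.004], [-1.0, 0.004, 0.003], [-0.003, -0.004, -1.0]]
wrist_force: [-2.7, 1.3, -0.3]
gripper_width: 0.009
```

Run:
```python
from h import *
print(r.sense()['tcp_pos']);clampstate()
```

```text
[0.43055948 0.25665974 0.08405426]
top handle 389 [0.6191 0.1854 0.2672]
0.08 210 [0.4647 0.1095 0.0947] 0.065 [[0.4436, 0.085], [0.4853, 0.1335]]
0.162 204 [0.4624 0.1905 0.0942] 0.157 [[0.4417, 0.1664], [0.4839, 0.2144]]
0.224 35 [0.4691 0.2318 0.114 ] 0.919 [[0.4409, 0.228], [0.485, 0.2476]]
side handle 108 [0.6167 0.1662 0.2662]
0.08 95 [0.4626 0.1095 0.0937] 0.06 [[0.4413, 0.084], [0.4853, 0.1353]]
0.162 89 [0.461  0.1897 0.0946] 0.392 [[0.4391, 0.1668], [0.4862, 0.2157]]
0.224 69 [0.4586 0.2503 0.0971] 0.203 [[0.4368, 0.2295], [0.4833, 0.2752]]
```

>>> {"name": "play_rows", "arguments": {
  "commands": [
    [[0.001,0,0,0,0,0,1],[0.002,0,0,0,0,0,1],[0.003,0,0,0,0,0,1],[0.004,0,0,0,0,0,1],[0.004,0,0,0,0,0,1]]
  ]
}}

```text
time_s: 38.15
tcp_pos: [0.4323, 0.2562, 0.0834]
ee_rot: [[-0.005, -1.0, -0.001], [-1.0, 0.005, 0.001], [-0.001, 0.001, -1.0]]
wrist_force: [-12.1, 4.6, 4.5]
gripper_width: 0.006
```

>>> {"name": "play_rows", "arguments": {
  "commands": [
    [[-0.005,0,0,0,0,0,1],[-0.015,-0.02,0,0,0,0,1],[-0.015,-0.067,0,0,0,0,1],[-0.015,-0.067,0,0,0,0,1],[-0.015,-0.067,0,0,0,0,1]]
  ]
}}

```text
time_s: 38.65
tcp_pos: [0.4205, 0.1889, 0.0843]
ee_rot: [[-0.005, -1.0, 0.005], [-1.0, 0.005, 0.003], [-0.003, -0.005, -1.0]]
wrist_force: [0.2, 1.1, 0.3]
gripper_width: 0.003
```

Run:
```python
from h import *
print(r.sense()['tcp_pos']);clampstate()
```

```text
[0.42045962 0.1888759  0.08429541]
top handle 393 [0.6191 0.1849 0.2673]
0.08 213 [0.4645 0.1096 0.0948] 0.034 [[0.4436, 0.085], [0.4855, 0.1335]]
0.162 0   
0.224 0   
side handle 106 [0.6167 0.1661 0.2664]
0.08 96 [0.4625 0.1101 0.0942] 0.049 [[0.4416, 0.0847], [0.4856, 0.1352]]
0.162 85 [0.4583 0.1909 0.0951] -0.092 [[0.4282, 0.168], [0.4794, 0.2155]]
0.224 38 [0.4643 0.2442 0.094 ] 0.126 [[0.4434, 0.229], [0.4821, 0.2693]]
```

>>> {"name": "play_rows", "arguments": {
  "commands": [
    [[0.005,0,0.003,0,0,0,1],[0.009,0,0.003,0,0,0,1],[0.012,0,0.003,0,0,0,1],[0.015,0,0.003,0,0,0,1],[0.016,0,0.003,0,0,0,1]]
  ]
}}

```text
time_s: 39.25
tcp_pos: [0.4347, 0.1895, 0.0866]
ee_rot: [[-0.005, -1.0, 0.001], [-1.0, 0.005, 0.002], [-0.002, -0.001, -1.0]]
wrist_force: [-8.0, 2.8, 4.2]
gripper_width: 0.008
```

>>> {"name": "play_rows", "arguments": {
  "commands": [
    [[-0.005,0,0,0,0,0,1],[-0.018,0.02,0,0,0,0,1],[-0.018,0.06,0,0,0,0,1],[-0.018,0.066,0,0,0,0,1],[-0.018,0.066,0.004,0,0,0,1]]
  ]
}}

```text
time_s: 39.75
tcp_pos: [0.4176, 0.2564, 0.0906]
ee_rot: [[-0.002, -1.0, 0.004], [-1.0, 0.002, 0.002], [-0.002, -0.004, -1.0]]
wrist_force: [0.8, -0.8, 0.0]
gripper_width: 0.009
```

>>> {"name": "play_rows", "arguments": {
  "commands": [
    [[0.01,0,0,0,0,0,1],[0.015,0,0,0,0,0,1],[0.017,0,0,0,0,0,1],[0.019,0,0,0,0,0,1],[0.02,0,0,0,0,0,1]]
  ]
}}

```text
time_s: 40.25
tcp_pos: [0.4378, 0.255, 0.0908]
ee_rot: [[-0.005, -1.0, 0.003], [-1.0, 0.005, 0.002], [-0.002, -0.003, -1.0]]
wrist_force: [-0.4, 0.0, -0.4]
gripper_width: 0.006
```

>>> {"name": "play_rows", "arguments": {
  "commands": [
    [[-0.01,0,0,0,0,0,1],[-0.02,0,0.04,0,0,0,1],[-0.02,-0.04,0.08,0,0,0,1],[-0.02,-0.09,0.12,0,0,0,1],[-0.02,-0.14,0.16,0,0,0,1]]
  ]
}}

```text
time_s: 40.75
tcp_pos: [0.4166, 0.1414, 0.2304]
ee_rot: [[-0.002, -1.0, 0.004], [-1.0, 0.002, 0.003], [-0.003, -0.004, -1.0]]
wrist_force: [0.7, -0.3, 0.3]
gripper_width: 0.003
```

>>> {"name": "play_rows", "arguments": {
  "commands": [
    [[0,-0.05,0.04,0,0,0,0],[0,-0.1,0.07,0,0,0,0],[0,-0.15,0.07,0,0,0,0],[0,-0.2,0.07,0,0,0,0],[0,-0.25,0.07,0,0,0,0]]
  ]
}}

```text
time_s: 41.25
tcp_pos: [0.4168, -0.0893, 0.2997]
ee_rot: [[-0.003, -1.0, 0.006], [-1.0, 0.003, 0.003], [-0.003, -0.006, -1.0]]
wrist_force: [1.2, 0.0, -0.4]
gripper_width: 0.372
```

Run:
```python
from h import *
print(r.sense()['tcp_pos']);clampstate()
```

```text
[ 0.41677098 -0.08927662  0.29970989]
top handle 394 [0.6192 0.1849 0.2671]
0.08 15 [0.4305 0.1081 0.5474] -8.122 [[0.4167, 0.0859], [0.4856, 0.1328]]
0.162 63 [0.4812 0.1939 0.0955] -0.068 [[0.4726, 0.1687], [0.4873, 0.2141]]
0.224 111 [0.4717 0.257  0.0953] 0.075 [[0.4528, 0.229], [0.4847, 0.2783]]
side handle 106 [0.6164 0.1653 0.2666]
0.08 99 [0.4635 0.11   0.0936] 0.041 [[0.4417, 0.085], [0.4852, 0.1352]]
0.162 84 [0.4635 0.1902 0.0937] 0.039 [[0.4419, 0.167], [0.4861, 0.2147]]
0.224 53 [0.4601 0.2528 0.0933] 0.134 [[0.4387, 0.2301], [0.4815, 0.2765]]
```

>>> {"name": "play_rows", "arguments": {
  "commands": [
    [[0.04,0.04,0.03,0,0,0,0],[0.08,0.07,0.06,0,0,0,0],[0.11,0.11,0.06,0,0,0,0],[0.14,0.15,0.06,0,0,0,0],[0.17,0.18,0.06,0,0,0,0]]
  ]
}}

```text
time_s: 41.85
tcp_pos: [0.58, 0.0863, 0.3594]
ee_rot: [[-0.003, -1.0, 0.005], [-1.0, 0.003, 0.003], [-0.003, -0.005, -1.0]]
wrist_force: [0.9, -0.3, -0.6]
gripper_width: 0.922
```

>>> {"name": "play_rows", "arguments": {
  "commands": [
    [[0.03,0.04,0,0,0,0,0],[0.03,0.045,-0.03,0,0,0,0],[0.03,0.045,-0.07,0,0,0,0],[0.03,0.045,-0.1,0,0,0,0],[0.03,0.045,-0.12,0,0,0,0]]
  ]
}}

```text
time_s: 42.35
tcp_pos: [0.6076, 0.1296, 0.2353]
ee_rot: [[-0.003, -1.0, -0.001], [-1.0, 0.003, 0.001], [-0.001, 0.001, -1.0]]
wrist_force: [0.6, -0.9, 0.5]
gripper_width: 1.005
```

>>> {"name": "play_rows", "arguments": {
  "commands": [
    [[0,0,0,0,0,0,0.4],[0,0,0,0,0,0,0.7],[0,0,0,0,0,0,0.7],[0,0,0,0,0,0,0.7],[0,0,0,0,0,0,0.7]]
  ]
}}

```text
time_s: 42.85
tcp_pos: [0.6101, 0.1287, 0.24]
ee_rot: [[-0.004, -1.0, 0.006], [-1.0, 0.004, 0.003], [-0.003, -0.006, -1.0]]
wrist_force: [-0.5, -0.2, 0.4]
gripper_width: 0.628
```

>>> {"name": "play_rows", "arguments": {
  "commands": [
    [[0.009,0,0,0,0,0,0.7],[0.009,0,0,0,0,0,1],[0.009,0,0,0,0,0,1],[0.009,0,0,0,0,0,1],[0.009,0,0,0,0,0,1]]
  ]
}}

```text
time_s: 43.35
tcp_pos: [0.6203, 0.1284, 0.239]
ee_rot: [[-0.004, -1.0, 0.007], [-1.0, 0.004, 0.003], [-0.003, -0.007, -1.0]]
wrist_force: [4.8, -1.2, -2.5]
gripper_width: 0.246
```

>>> {"name": "play_rows", "arguments": {
  "commands": [
    [[0,0,0,0,0,0,1],[-0.019,0,0.006,0,0,0,1],[-0.039,0,0.01,0,0,0,1],[-0.058,0,0.011,0,0,0,1],[-0.078,0,0.01,0,0,0,1]]
  ]
}}

```text
time_s: 43.85
tcp_pos: [0.5466, 0.1284, 0.2538]
ee_rot: [[-0.003, -1.0, 0.022], [-1.0, 0.003, 0.004], [-0.004, -0.022, -1.0]]
wrist_force: [9.6, -4.1, 8.0]
gripper_width: 0.242
```

>>> {"name": "play_rows", "arguments": {
  "commands": [
    [[-0.02,0,-0.004,0,0,0,1],[-0.039,0,-0.01,0,0,0,1],[-0.057,0,-0.0185,0,0,0,1],[-0.074,0,-0.029,0,0,0,1],[-0.0895,0,-0.042,0,0,0,1]]
  ]
}}

```text
time_s: 44.35
tcp_pos: [0.4513, 0.1295, 0.2075]
ee_rot: [[-0.004, -1.0, 0.007], [-1.0, 0.004, 0.006], [-0.006, -0.007, -1.0]]
wrist_force: [-0.6, 3.5, -1.0]
gripper_width: 0.246
```

>>> {"name": "play_rows", "arguments": {
  "commands": [
    [[-0.0135,0,-0.0145,0,0,0,1],[-0.023,0,-0.027,0,0,0,1],[-0.0315,0,-0.0405,0,0,0,1],[-0.0385,0,-0.0555,0,0,0,1],[-0.0445,0,-0.0735,0,0,0,1]]
  ]
}}

```text
time_s: 44.85
tcp_pos: [0.4099, 0.13, 0.1374]
ee_rot: [[0.001, -1.0, 0.012], [-1.0, -0.001, 0.004], [-0.004, -0.012, -1.0]]
wrist_force: [-0.9, -4.2, 40.2]
gripper_width: 0.238
```

>>> {"name": "play_rows", "arguments": {
  "commands": [
    [[0,0,0,0,0,0,1],[0,0,0,0,0,0,1],[0,0,0,0,0,0,1],[0,0,0,0,0,0,1]]
  ]
}}

```text
time_s: 45.25
tcp_pos: [0.4102, 0.1303, 0.1358]
ee_rot: [[-0.001, -1.0, 0.012], [-1.0, 0.001, 0.006], [-0.006, -0.012, -1.0]]
wrist_force: [4.4, 0.8, 5.2]
gripper_width: 0.241
```

>>> {"name": "play_rows", "arguments": {
  "commands": [
    [[0,0,0,0,0,0,0.6],[0,0,0,0,0,0,0],[0,0,0,0,0,0,0],[0,0,0.03,0,0,0,0],[0,0,0.07,0,0,0,0]]
  ]
}}

```text
time_s: 45.75
tcp_pos: [0.4044, 0.127, 0.2016]
ee_rot: [[-0.004, -1.0, -0.003], [-1.0, 0.004, -0.002], [0.002, 0.003, -1.0]]
wrist_force: [0.5, 1.1, 0.9]
gripper_width: 0.612
```

>>> {"name": "play_rows", "arguments": {
  "commands": [
    [[0,-0.04,0.04,0,0,0,0],[-0.02,-0.08,0.05,0,0,0,0],[-0.04,-0.13,0.05,0,0,0,0],[-0.04,-0.18,0.05,0,0,0,0],[-0.04,-0.22,0.05,0,0,0,0]]
  ]
}}

```text
time_s: 46.25
tcp_pos: [0.3647, -0.0931, 0.2532]
ee_rot: [[-0.003, -1.0, 0.003], [-1.0, 0.003, 0.003], [-0.003, -0.003, -1.0]]
wrist_force: [1.1, 1.4, -0.9]
gripper_width: 0.982
```

Run:
```python
from h import *
print(r.sense()['tcp_pos']);clampstate()
```

```text
[ 0.36469576 -0.09312525  0.25317181]
top handle 339 [0.4095 0.1824 0.1681]
0.08 106 [0.4613 0.1104 0.0948] 0.101 [[0.4437, 0.0849], [0.4857, 0.1332]]
0.162 62 [0.4612 0.192  0.095 ] 0.079 [[0.4446, 0.1685], [0.4869, 0.215]]
0.224 105 [0.4576 0.2536 0.0945] 0.161 [[0.4426, 0.2289], [0.4851, 0.2787]]
side handle 52 [0.4075 0.1318 0.1669]
0.08 57 [0.4597 0.1075 0.0953] 0.064 [[0.4415, 0.0845], [0.4865, 0.1315]]
0.162 34 [0.4508 0.1867 0.0955] 0.058 [[0.4423, 0.1668], [0.4828, 0.2131]]
0.224 3 [0.4458 0.2356 0.0907]  [[0.4433, 0.2284], [0.4485, 0.2431]]
```

The handle now rests 5.5 mm lower, which is about 0.02 rad, so it is locked. I swing it back open.

>>> {"name": "play_rows", "arguments": {
  "commands": [
    [[0.01,0.05,0,0,0,0,0],[0.02,0.1,0,0,0,0,0],[0.03,0.15,0,0,0,0,0],[0.04,0.195,0,0,0,0,0],[0.045,0.231,-0.03,0,0,0,0]]
  ]
}}

```text
time_s: 46.85
tcp_pos: [0.4137, 0.1438, 0.2258]
ee_rot: [[-0.001, -1.0, 0.011], [-1.0, 0.001, 0.007], [-0.007, -0.011, -1.0]]
wrist_force: [0.4, 0.5, 0.6]
gripper_width: 1.003
```

>>> {"name": "play_rows", "arguments": {
  "commands": [
    [[0,0,-0.03,0,0,0,0],[0,0,-0.055,0,0,0,0],[0,0,-0.07,0,0,0,0.3],[0,0,-0.082,0,0,0,0.7],[0,0,-0.082,0,0,0,1]]
  ]
}}

```text
time_s: 47.35
tcp_pos: [0.4096, 0.1388, 0.1391]
ee_rot: [[-0.004, -1.0, -0.002], [-1.0, 0.004, -0.001], [0.001, 0.002, -1.0]]
wrist_force: [0.2, -0.5, 0.9]
gripper_width: 0.815
```

>>> {"name": "play_rows", "arguments": {
  "commands": [
    [[0,0,0,0,0,0,1],[0,0,0,0,0,0,1],[0,0,0,0,0,0,1],[0,0,0,0,0,0,1],[0,0,0,0,0,0,1]]
  ]
}}

```text
time_s: 47.85
tcp_pos: [0.4119, 0.1396, 0.1416]
ee_rot: [[-0.004, -1.0, 0.004], [-1.0, 0.004, 0.003], [-0.003, -0.004, -1.0]]
wrist_force: [0.3, 0.0, 0.5]
gripper_width: 0.352
```

>>> {"name": "play_rows", "arguments": {
  "commands": [
    [[0,0,0,0,0,0,1],[0,0,0,0,0,0,1],[0,0,0,0,0,0,1]]
  ]
}}

```text
time_s: 48.15
tcp_pos: [0.41, 0.1392, 0.1412]
ee_rot: [[-0.005, -1.0, 0.0], [-1.0, 0.005, 0.002], [-0.002, -0.0, -1.0]]
wrist_force: [-6.9, 2.2, 4.6]
gripper_width: 0.245
```

>>> {"name": "play_rows", "arguments": {
  "commands": [
    [[0.0025,0,0.007,0,0,0,1],[0.0054,0,0.015,0,0,0,1],[0.0124,0,0.0296,0,0,0,1],[0.0207,0,0.0432,0,0,0,1],[0.0303,0,0.0558,0,0,0,1]]
  ]
}}

```text
time_s: 48.65
tcp_pos: [0.436, 0.1391, 0.1939]
ee_rot: [[-0.007, -1.0, -0.012], [-1.0, 0.007, 0.001], [-0.001, 0.012, -1.0]]
wrist_force: [-14.2, 9.6, -5.0]
gripper_width: 0.242
```

>>> {"name": "play_rows", "arguments": {
  "commands": [
    [[0.017,0,0.017,0,0,0,1],[0.036,0,0.032,0,0,0,1],[0.057,0,0.043,0,0,0,1],[0.08,0,0.051,0,0,0,1],[0.103,0,0.056,0,0,0,1]]
  ]
}}

```text
time_s: 49.15
tcp_pos: [0.5449, 0.1385, 0.2549]
ee_rot: [[-0.003, -1.0, 0.003], [-1.0, 0.003, 0.001], [-0.001, -0.003, -1.0]]
wrist_force: [-1.2, -2.0, -2.3]
gripper_width: 0.242
```

>>> {"name": "play_rows", "arguments": {
  "commands": [
    [[0.024,0,0.001,0,0,0,1],[0.048,0,-0.001,0,0,0,1],[0.072,0,-0.007,0,0,0,1],[0.076,0,-0.008,0,0,0,1],[0.076,0,-0.008,0,0,0,0.5]]
  ]
}}

```text
time_s: 49.65
tcp_pos: [0.6217, 0.1388, 0.2449]
ee_rot: [[-0.005, -1.0, 0.003], [-1.0, 0.005, 0.001], [-0.001, -0.003, -1.0]]
wrist_force: [-0.9, 0.3, 0.4]
gripper_width: 0.277
```

>>> {"name": "play_rows", "arguments": {
  "commands": [
    [[0,0,0,0,0,0,0.3],[0,0,0,0,0,0,0.3],[0,0,0.01,0,0,0,0.3],[0,0,0.04,0,0,0,0.3],[0,0,0.08,0,0,0,0]]
  ]
}}

```text
time_s: 50.15
tcp_pos: [0.6201, 0.1394, 0.3249]
ee_rot: [[-0.004, -1.0, 0.0], [-1.0, 0.004, 0.001], [-0.001, -0.0, -1.0]]
wrist_force: [0.8, 0.3, 0.3]
gripper_width: 0.703
```

>>> {"name": "play_rows", "arguments": {
  "commands": [
    [[-0.04,-0.01,0.03,0,0,0,0],[-0.08,-0.02,0.03,0,0,0,0],[-0.12,-0.025,0.03,0,0,0,0],[-0.16,-0.028,0.02,0,0,0,0],[-0.19,-0.028,-0.01,0,0,0,0]]
  ]
}}

```text
time_s: 50.65
tcp_pos: [0.4307, 0.1115, 0.3187]
ee_rot: [[-0.003, -1.0, 0.013], [-1.0, 0.004, 0.007], [-0.007, -0.012, -1.0]]
wrist_force: [-0.1, 1.0, -0.1]
gripper_width: 0.992
```

Run:
```python
from h import *
clampstate(); goal((.466-.025,.110,.16),180,.2)
```

```text
top handle 392 [0.6192 0.185  0.2672]
0.08 129 [0.4645 0.099  0.0946] 0.056 [[0.4435, 0.0848], [0.4851, 0.1143]]
0.162 0   
0.224 0   
side handle 103 [0.6168 0.1653 0.2661]
0.08 96 [0.4627 0.1087 0.0937] 0.019 [[0.442, 0.0848], [0.4839, 0.1353]]
0.162 83 [0.4634 0.1907 0.0936] 0.063 [[0.442, 0.1674], [0.4852, 0.215]]
0.224 78 [0.4599 0.2521 0.0934] 0.128 [[0.4387, 0.2299], [0.4818, 0.2787]]
shift [ 0.017   0.0011 -0.151 ] turn [ 0.001 -0.206  0.003] j [ 35.7   0.2 -14.6  -0.2 -75.5 -35.8]
```

>>> {"name": "play_rows", "arguments": {
  "commands": [
    [[0,0,-0.03,0,-0.07,0,0],[0,0,-0.07,0,-0.14,0,0],[0.005,0,-0.11,0,-0.206,0,0],[0.012,0,-0.15,0,-0.206,0,0],[0.02,-0.001,-0.175,0,-0.206,0,0]]
  ]
}}

```text
time_s: 51.25
tcp_pos: [0.4507, 0.1104, 0.139]
ee_rot: [[-0.002, -0.978, 0.208], [-1.0, 0.002, 0.002], [-0.003, -0.208, -0.978]]
wrist_force: [0.9, 0.2, 0.6]
gripper_width: 1.002
```

>>> {"name": "play_rows", "arguments": {
  "commands": [
    [[0,0,0,0,0,0,0],[0,0,0,0,0,0,0],[0,0,0,0,0,0,0]]
  ]
}}

```text
time_s: 51.55
tcp_pos: [0.4525, 0.1116, 0.1422]
ee_rot: [[-0.003, -0.977, 0.212], [-1.0, 0.004, 0.005], [-0.005, -0.212, -0.977]]
wrist_force: [0.1, 0.2, 1.4]
gripper_width: 1.004
```

Run:
```python
from h import *
print(r.sense()['tcp_pos']);goal((.4705,.110,.053),180,.2)
```

```text
[0.45253207 0.11159728 0.14224232]
shift [ 0.018  -0.0016 -0.0892] turn [-0.005  0.013  0.003] j [ 38.6   5.6 -40.9  13.1 -34.4 -49. ]
```

>>> {"name": "play_rows", "arguments": {
  "commands": [
    [[0.006,-0.001,-0.03,0,0.01,0,0],[0.012,-0.0015,-0.06,0,0.01,0,0],[0.016,-0.0015,-0.08,0,0.01,0,0],[0.018,-0.0015,-0.089,0,0.01,0,0],[0.018,-0.0015,-0.089,0,0.01,0,0.4]]
  ]
}}

```text
time_s: 52.05
tcp_pos: [0.4696, 0.1091, 0.0513]
ee_rot: [[-0.003, -0.98, 0.199], [-1.0, 0.004, 0.002], [-0.003, -0.199, -0.98]]
wrist_force: [-0.3, -0.0, -1.1]
gripper_width: 0.966
```

>>> {"name": "play_rows", "arguments": {
  "commands": [
    [[0,0,0,0,0,0,1],[0,0,0,0,0,0,1],[0,0,0,0,0,0,1],[0,0,0,0,0,0,1],[0,0,0,0,0,0,1]]
  ]
}}

```text
time_s: 52.55
tcp_pos: [0.4704, 0.1098, 0.0524]
ee_rot: [[-0.003, -0.979, 0.202], [-1.0, 0.004, 0.004], [-0.005, -0.202, -0.979]]
wrist_force: [4.5, -4.3, 12.6]
gripper_width: 0.541
```

>>> {"name": "play_rows", "arguments": {
  "commands": [
    [[0,0,0,0,0,0,1],[0,0,0,0,0,0,1],[-0.002,0,0.01,0,0,0,1],[-0.006,0,0.03,0,0,0,1],[-0.014,0,0.07,0,0,0,1]]
  ]
}}

```text
time_s: 53.05
tcp_pos: [0.4543, 0.1085, 0.1198]
ee_rot: [[-0.004, -0.981, 0.194], [-1.0, 0.004, -0.0], [-0.0, -0.194, -0.981]]
wrist_force: [0.3, -1.0, -0.6]
gripper_width: 0.503
```

>>> {"name": "play_rows", "arguments": {
  "commands": [
    [[-0.008,0,0.04,0,0,0,1],[-0.012,-0.01,0.08,0,0.05,0,1],[-0.012,-0.05,0.1,0,0.1,0,1],[0,-0.095,0.1,0,0.16,0,1],[0.01,-0.14,0.1,0,0.195,0,1]]
  ]
}}

```text
time_s: 53.55
tcp_pos: [0.4658, -0.0317, 0.2222]
ee_rot: [[-0.002, -1.0, 0.006], [-1.0, 0.002, 0.005], [-0.005, -0.006, -1.0]]
wrist_force: [1.0, 1.2, -1.9]
gripper_width: 0.5
```

>>> {"name": "play_rows", "arguments": {
  "commands": [
    [[0.025,-0.035,0,0,0,0.01,1],[0.055,-0.07,0,0,0,0.02,1],[0.085,-0.105,0,0,0,0.02,1],[0.115,-0.14,0,0,0,0.02,1],[0.14,-0.175,0,0,0,0.02,1]]
  ]
}}

```text
time_s: 54.05
tcp_pos: [0.6057, -0.2074, 0.2197]
ee_rot: [[0.016, -1.0, 0.003], [-1.0, -0.016, 0.004], [-0.003, -0.003, -1.0]]
wrist_force: [0.0, 1.7, -2.5]
gripper_width: 0.5
```

>>> {"name": "play_rows", "arguments": {
  "commands": [
    [[0,0,0,0,0,0,1],[0,0,0,0,0,0,1],[0,0,0,0,0,0,1]]
  ]
}}

```text
time_s: 54.35
tcp_pos: [0.6041, -0.2053, 0.2204]
ee_rot: [[0.016, -1.0, 0.003], [-1.0, -0.016, 0.003], [-0.003, -0.003, -1.0]]
wrist_force: [1.1, -0.8, -2.2]
gripper_width: 0.504
```

Run:
```python
from h import *
print(r.sense()['tcp_pos'],r.sense()['gripper_width']);goal((.6073,-.21,.098),181.3)
cap('side','s8.png',(200,130,380,265),4)
```

```text
[ 0.60413872 -0.20527905  0.22042547] 0.5036646341661549
shift [ 0.0032 -0.0047 -0.1224] turn [-0.003  0.003  0.006] j [ -4.4  23.3   2.3  -0.2 -68.7   5.4]
```

View pics/s8.png

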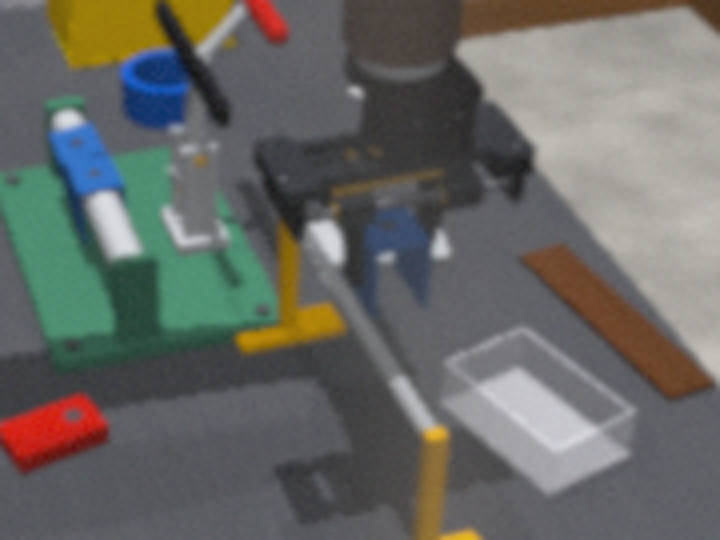

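The crop shows the saddle held upright at about (400,250) above the rail, with two others still on the tube at (85,160). Lowering.

>>> {"name": "play_rows", "arguments": {
  "commands": [
    [[0.003,-0.005,-0.03,0,0,0.005,1],[0.003,-0.005,-0.065,0,0,0.005,1],[0.003,-0.005,-0.095,0,0,0.005,1],[0.003,-0.005,-0.11,0,0,0.005,1],[0.003,-0.005,-0.118,0,0,0.005,1]]
  ]
}}

```text
time_s: 54.9
tcp_pos: [0.6068, -0.2097, 0.1018]
ee_rot: [[0.023, -1.0, 0.002], [-1.0, -0.023, 0.003], [-0.003, -0.002, -1.0]]
wrist_force: [0.5, 0.2, -2.2]
gripper_width: 0.505
```

>>> {"name": "play_rows", "arguments": {
  "commands": [
    [[0,0,-0.002,0,0,0,1],[0,0,-0.004,0,0,0,1],[0,0,-0.004,0,0,0,1]]
  ]
}}

```text
time_s: 55.2
tcp_pos: [0.6086, -0.2109, 0.1003]
ee_rot: [[0.022, -1.0, 0.007], [-1.0, -0.022, 0.002], [-0.002, -0.007, -1.0]]
wrist_force: [-0.0, -0.2, -1.7]
gripper_width: 0.503
```

Release it gently a little lower, then retreat and go for the next (y≈0.19).

>>> {"name": "play_rows", "arguments": {
  "commands": [
    [[-0.001,0,-0.002,0,0,0,1],[-0.001,0,-0.003,0,0,0,1],[-0.001,0,-0.003,0,0,0,0.6],[-0.001,0,-0.003,0,0,0,0.3],[-0.001,0,-0.003,0,0,0,0.1]]
  ]
}}

```text
time_s: 55.7
tcp_pos: [0.6074, -0.2111, 0.0967]
ee_rot: [[0.021, -1.0, 0.006], [-1.0, -0.021, 0.002], [-0.002, -0.006, -1.0]]
wrist_force: [-0.1, 0.1, -0.6]
gripper_width: 0.606
```

>>> {"name": "play_rows", "arguments": {
  "commands": [
    [[0,0,0,0,0,0,0],[0,0,0,0,0,0,0],[0,0,0,0,0,0,0],[0,0,0.02,0,0,0,0],[0,0,0.06,0,0,0,0]]
  ]
}}

```text
time_s: 56.2
tcp_pos: [0.6046, -0.2105, 0.1527]
ee_rot: [[0.02, -1.0, -0.004], [-1.0, -0.02, 0.004], [-0.004, 0.004, -1.0]]
wrist_force: [0.9, 0.3, 0.0]
gripper_width: 0.977
```

>>> {"name": "play_rows", "arguments": {
  "commands": [
    [[0,0,0.04,0,0,0,0],[0,0.01,0.08,0,0,0,0],[-0.03,0.05,0.1,0,0,0,0],[-0.065,0.08,0.1,0,0,0,0],[-0.1,0.11,0.1,0,0,0,0]]
  ]
}}

```text
time_s: 56.7
tcp_pos: [0.5061, -0.0999, 0.2567]
ee_rot: [[0.021, -1.0, 0.006], [-1.0, -0.021, 0.003], [-0.003, -0.006, -1.0]]
wrist_force: [0.5, 1.0, -0.3]
gripper_width: 0.998
```

>>> {"name": "play_rows", "arguments": {
  "commands": [
    [[-0.03,0.04,0,0,0,-0.02,0],[-0.06,0.075,0,0,0,-0.02,0],[-0.075,0.115,0,0,0,-0.02,0],[-0.085,0.16,0,0,0,-0.02,0],[-0.085,0.2,0,0,0,-0.02,0]]
  ]
}}

```text
time_s: 57.2
tcp_pos: [0.4206, 0.1003, 0.2568]
ee_rot: [[0.002, -1.0, 0.006], [-1.0, -0.002, 0.004], [-0.004, -0.006, -1.0]]
wrist_force: [1.4, -0.3, 0.1]
gripper_width: 0.995
```

Run:
```python
from h import *
print(r.sense()['tcp_pos'])
saddles(); clampstate()
goal((.43,.255,.20),180,.2)
```

```text
[0.42057979 0.10032986 0.25679504]
blue x 0.6072 y -0.2091 z 0.140  L 59 W 44 axis 89.9 px [324. 176.]
blue x 0.6036 y 0.4494 z 0.048  L 98 W 96 axis 29.9 px [127. 187.]
blue x 0.3151 y 0.6368 z 0.133  L 114 W 57 axis 89.0 px [ 58. 275.]
blue x 0.2251 y 0.6358 z 0.133  L 111 W 46 axis 89.9 px [ 55. 306.]
top handle 391 [0.6192 0.1848 0.2672]
0.08 0   
0.162 0   
0.224 0   
side handle 105 [0.6166 0.1667 0.2664]
0.08 0   
0.162 84 [0.4631 0.1906 0.0937] 0.049 [[0.4416, 0.1669], [0.485, 0.2153]]
0.224 77 [0.4601 0.2524 0.0934] 0.164 [[0.4395, 0.2297], [0.4805, 0.2785]]
shift [ 0.0082  0.1542 -0.0562] turn [-0.002 -0.195 -0.006] j [ 35.1   1.2 -21.5   0.  -67.  -34.8]
```

The first saddle hangs on the rail at (0.607, -0.209) with its top at z 0.140. Now the middle one, gripped a little higher with a 0.3 rad tilt.

>>> {"name": "play_rows", "arguments": {
  "commands": [
    [[0,0.03,0,0,-0.08,-0.003,0],[0,0.06,-0.01,0,-0.16,-0.006,0],[0,0.085,-0.03,0,-0.24,-0.006,0],[0.005,0.09,-0.06,0,-0.29,-0.006,0],[0.018,0.09,-0.09,0,-0.29,-0.006,0]]
  ]
}}

```text
time_s: 57.85
tcp_pos: [0.4384, 0.1882, 0.165]
ee_rot: [[-0.001, -0.957, 0.291], [-1.0, 0.002, 0.002], [-0.002, -0.291, -0.957]]
wrist_force: [0.0, 0.2, -0.2]
gripper_width: 0.997
```

>>> {"name": "play_rows", "arguments": {
  "commands": [
    [[0,0,0,0,0,0,0],[0,0,0,0,0,0,0],[0,0,0,0,0,0,0]]
  ]
}}

```text
time_s: 58.15
tcp_pos: [0.4411, 0.1893, 0.1678]
ee_rot: [[-0.005, -0.956, 0.293], [-1.0, 0.007, 0.003], [-0.005, -0.293, -0.956]]
wrist_force: [0.1, 0.3, 1.7]
gripper_width: 1.0
```

Run:
```python
from h import *
print(r.sense()['tcp_pos']);goal((.470,.190,.0626),180,.3)
```

```text
[0.44111811 0.18929408 0.16780456]
shift [ 0.0289  0.0007 -0.1052] turn [-0.005 -0.003  0.005] j [ 49.8   3.6 -43.1  23.2 -34.2 -68.4]
```

>>> {"name": "play_rows", "arguments": {
  "commands": [
    [[0.006,0,-0.025,0,0,0.005,0],[0.013,0,-0.05,0,0,0.005,0],[0.02,0,-0.075,0,0,0.005,0],[0.025,0,-0.093,0,0,0.005,0],[0.0285,0,-0.105,0,0,0.005,0]]
  ]
}}

```text
time_s: 58.65
tcp_pos: [0.4696, 0.19, 0.0615]
ee_rot: [[0.001, -0.956, 0.292], [-1.0, 0.0, 0.004], [-0.004, -0.292, -0.956]]
wrist_force: [1.5, 0.9, 0.7]
gripper_width: 0.997
```

>>> {"name": "play_rows", "arguments": {
  "commands": [
    [[0,0,0,0,0,0,0.5],[0,0,0,0,0,0,1],[0,0,0,0,0,0,1],[0,0,0,0,0,0,1],[0,0,0,0,0,0,1]]
  ]
}}

```text
time_s: 59.15
tcp_pos: [0.4689, 0.1898, 0.0621]
ee_rot: [[0.001, -0.956, 0.292], [-1.0, -0.0, 0.004], [-0.004, -0.292, -0.956]]
wrist_force: [0.4, -0.0, -0.3]
gripper_width: 0.631
```

>>> {"name": "play_rows", "arguments": {
  "commands": [
    [[0,0,0,0,0,0,1],[0,0,0,0,0,0,1],[0,0,0,0,0,0,1]]
  ]
}}

```text
time_s: 59.45
tcp_pos: [0.4692, 0.1898, 0.0621]
ee_rot: [[0.002, -0.956, 0.292], [-1.0, -0.0, 0.005], [-0.004, -0.292, -0.956]]
wrist_force: [-2.2, -0.6, 5.8]
gripper_width: 0.581
```

>>> {"name": "play_rows", "arguments": {
  "commands": [
    [[0,0,0,0,0,0,1],[0,0,0,0,0,0,1],[0,0,0,0,0,0,1],[-0.0006,0,0.002,0,0,0,1],[-0.0006,0,0.002,0,0,0,1]]
  ]
}}

```text
time_s: 59.95
tcp_pos: [0.4687, 0.1896, 0.0639]
ee_rot: [[0.001, -0.956, 0.292], [-1.0, 0.001, 0.004], [-0.004, -0.292, -0.956]]
wrist_force: [-0.0, -1.1, 6.0]
gripper_width: 0.546
```

>>> {"name": "play_rows", "arguments": {
  "commands": [
    [[0,0,0,0,0.04,0,1],[-0.001,0,0,0,0.08,0,1],[-0.001,0,0,0,0.08,0,1],[-0.001,0,0,0,0.08,0,1],[-0.001,0,0,0,0.08,0,1]]
  ]
}}

```text
time_s: 60.45
tcp_pos: [0.4677, 0.1898, 0.063]
ee_rot: [[0.001, -0.977, 0.214], [-1.0, 0.0, 0.004], [-0.004, -0.214, -0.977]]
wrist_force: [5.1, 0.3, -3.4]
gripper_width: 0.503
```

>>> {"name": "play_rows", "arguments": {
  "commands": [
    [[-0.002,0,0.01,0,0,0,1],[-0.006,0,0.03,0,0,0,1],[-0.014,0,0.065,0,0,0,1],[-0.022,0,0.105,0,0,0,1],[-0.03,-0.01,0.145,0,0,0,1]]
  ]
}}

```text
time_s: 60.95
tcp_pos: [0.4356, 0.1782, 0.208]
ee_rot: [[0.001, -0.978, 0.211], [-1.0, -0.001, 0.001], [-0.0, -0.211, -0.978]]
wrist_force: [1.2, 0.7, -1.2]
gripper_width: 0.509
```

>>> {"name": "play_rows", "arguments": {
  "commands": [
    [[0,-0.04,0.02,0,0.06,0,1],[0,-0.085,0.03,0,0.12,0,1],[0,-0.13,0.03,0,0.18,0,1],[0.01,-0.175,0.03,0,0.215,0,1],[0.03,-0.21,0.03,0,0.215,0,1]]
  ]
}}

```text
time_s: 61.45
tcp_pos: [0.4655, -0.0337, 0.2371]
ee_rot: [[-0.002, -1.0, -0.003], [-1.0, 0.002, 0.003], [-0.003, 0.003, -1.0]]
wrist_force: [1.5, 1.7, -2.0]
gripper_width: 0.502
```

>>> {"name": "play_rows", "arguments": {
  "commands": [
    [[0.04,-0.02,0,0,0,0.01,1],[0.08,-0.05,0,0,0,0.02,1],[0.12,-0.08,0,0,0,0.022,1],[0.138,-0.11,-0.01,0,0,0.022,1],[0.138,-0.11,-0.02,0,0,0.022,1]]
  ]
}}

```text
time_s: 61.95
tcp_pos: [0.6053, -0.1444, 0.2145]
ee_rot: [[0.017, -1.0, -0.005], [-1.0, -0.017, 0.002], [-0.002, 0.005, -1.0]]
wrist_force: [0.3, -0.2, -2.4]
gripper_width: 0.504
```

Run:
```python
from h import *
print(r.sense()['tcp_pos'],r.sense()['gripper_width']);goal((.6057,-.138,.109),181.3)
saddles()
```

```text
[ 0.60533547 -0.14441969  0.21453068] 0.5043257020841658
shift [ 0.0004  0.0064 -0.1055] turn [-0.002 -0.005  0.005] j [  1.4  22.2  -0.4  -0.1 -67.7  -0.4]
blue x 0.6077 y -0.2238 z 0.141  L 44 W 30 axis 5.3 px [330. 175.]
blue x 0.6034 y 0.4497 z 0.048  L 99 W 97 axis 62.9 px [127. 186.]
blue x 0.4627 y 0.2511 z 0.094  L 58 W 43 axis -87.3 px [180. 226.]
blue x 0.3150 y 0.6369 z 0.133  L 112 W 57 axis 89.1 px [ 58. 275.]
blue x 0.2247 y 0.6378 z 0.133  L 111 W 46 axis 90.0 px [ 55. 306.]
```

>>> {"name": "play_rows", "arguments": {
  "commands": [
    [[0,0.003,-0.025,0,0,0.005,1],[0.0005,0.0065,-0.05,0,0,0.005,1],[0.0005,0.0065,-0.075,0,0,0.005,1],[0.0005,0.0065,-0.09,0,0,0.005,1],[0.0005,0.0065,-0.1,0,0,0.005,1]]
  ]
}}

```text
time_s: 62.5
tcp_pos: [0.603, -0.1337, 0.1161]
ee_rot: [[0.028, -1.0, -0.005], [-1.0, -0.028, 0.003], [-0.003, 0.005, -1.0]]
wrist_force: [-0.2, -0.0, -0.9]
gripper_width: 0.501
```

>>> {"name": "play_rows", "arguments": {
  "commands": [
    [[0,0,-0.002,0,0,0,1],[0,0,-0.004,0,0,0,1],[0,0,-0.006,0,0,0,1],[0,0,-0.006,0,0,0,1]]
  ]
}}

```text
time_s: 62.9
tcp_pos: [0.6057, -0.1344, 0.1127]
ee_rot: [[0.027, -1.0, 0.001], [-1.0, -0.027, 0.003], [-0.003, -0.001, -1.0]]
wrist_force: [-0.7, 0.3, -1.9]
gripper_width: 0.505
```

>>> {"name": "play_rows", "arguments": {
  "commands": [
    [[0,0,-0.002,0,0,0,1],[0,0,-0.004,0,0,0,1],[0,0,-0.004,0,0,0,0.6],[0,0,-0.004,0,0,0,0.3],[0,0,-0.004,0,0,0,0.1]]
  ]
}}

```text
time_s: 63.4
tcp_pos: [0.606, -0.1346, 0.1086]
ee_rot: [[0.027, -1.0, 0.001], [-1.0, -0.027, 0.003], [-0.003, -0.001, -1.0]]
wrist_force: [0.3, -0.1, -0.1]
gripper_width: 0.606
```

>>> {"name": "play_rows", "arguments": {
  "commands": [
    [[0,0,0,0,0,0,0],[0,0,0,0,0,0,0],[0,0,0,0,0,0,0],[0,0,0.02,0,0,0,0],[0,0,0.06,0,0,0,0]]
  ]
}}

```text
time_s: 63.9
tcp_pos: [0.6031, -0.1343, 0.1651]
ee_rot: [[0.026, -1.0, -0.009], [-1.0, -0.026, 0.004], [-0.004, 0.009, -1.0]]
wrist_force: [0.6, 0.1, 0.0]
gripper_width: 0.98
```

>>> {"name": "play_rows", "arguments": {
  "commands": [
    [[0,0,0.04,0,0,0,0],[-0.03,0.01,0.075,0,0,0,0],[-0.07,0.04,0.085,0,0,0,0],[-0.105,0.075,0.085,0,0,0,0],[-0.14,0.11,0.085,0,0,0,0]]
  ]
}}

```text
time_s: 64.4
tcp_pos: [0.4641, -0.0239, 0.2536]
ee_rot: [[0.025, -1.0, 0.001], [-1.0, -0.025, 0.004], [-0.004, -0.001, -1.0]]
wrist_force: [0.5, 1.9, -0.5]
gripper_width: 0.997
```

>>> {"name": "play_rows", "arguments": {
  "commands": [
    [[-0.015,0.045,0,0,0,-0.01,0],[-0.03,0.09,0,0,0,-0.02,0],[-0.035,0.135,0,0,0,-0.027,0],[-0.035,0.18,0,0,0,-0.027,0],[-0.035,0.22,0,0,0,-0.027,0]]
  ]
}}

```text
time_s: 64.9
tcp_pos: [0.4299, 0.1975, 0.2537]
ee_rot: [[0.001, -1.0, 0.001], [-1.0, -0.001, 0.004], [-0.004, -0.001, -1.0]]
wrist_force: [1.2, -0.6, -0.1]
gripper_width: 1.003
```

Run:
```python
from h import *
print(r.sense()['tcp_pos'])
saddles(); clampstate()
goal((.43,.252,.18),180,.25)
```

```text
[0.42986737 0.19753674 0.25374822]
blue x 0.6075 y -0.2092 z 0.140  L 59 W 43 axis -89.1 px [324. 176.]
blue x 0.6056 y -0.1327 z 0.140  L 60 W 44 axis -87.1 px [300. 177.]
blue x 0.6031 y 0.4496 z 0.048  L 98 W 97 axis -61.4 px [127. 186.]
blue x 0.3150 y 0.6380 z 0.135  L 107 W 57 axis 89.2 px [ 48. 274.]
blue x 0.2243 y 0.6607 z 0.135  L 66 W 44 axis 89.7 px [ 38. 307.]
top handle 392 [0.6191 0.185  0.2672]
0.08 0   
0.162 9 [0.4347 0.1747 0.3599]  [[0.4253, 0.1743], [0.4444, 0.1753]]
0.224 14 [0.4634 0.233  0.0938] 0.113 [[0.4432, 0.2325], [0.4836, 0.2338]]
side handle 107 [0.6165 0.1666 0.2664]
0.08 0   
0.162 0   
0.224 73 [0.4601 0.2519 0.0934] 0.12 [[0.439, 0.2299], [0.4816, 0.2777]]
shift [-0.0002  0.0546 -0.073 ] turn [-0.003 -0.25  -0.004] j [ 44.3   5.7 -17.   -0.1 -67.2 -44. ]
```

>>> {"name": "play_rows", "arguments": {
  "commands": [
    [[0,0.02,-0.02,0,-0.07,0,0],[0,0.04,-0.04,0,-0.14,0,0],[0.005,0.0545,-0.06,0,-0.2,0,0],[0.012,0.0545,-0.08,0,-0.2,0,0],[0.018,0.0545,-0.095,0,-0.2,0,0]]
  ]
}}

```text
time_s: 65.55
tcp_pos: [0.4478, 0.2488, 0.1569]
ee_rot: [[0.001, -0.98, 0.198], [-1.0, -0.001, 0.002], [-0.002, -0.198, -0.98]]
wrist_force: [0.1, 0.5, 0.6]
gripper_width: 1.004
```

>>> {"name": "play_rows", "arguments": {
  "commands": [
    [[0,0,0,0,0,0,0],[0,0,0,0,0,0,0],[0,0,0,0,0,0,0]]
  ]
}}

```text
time_s: 65.85
tcp_pos: [0.449, 0.25, 0.1593]
ee_rot: [[-0.0, -0.98, 0.2], [-1.0, 0.001, 0.004], [-0.004, -0.2, -0.98]]
wrist_force: [-0.5, 0.2, 0.5]
gripper_width: 0.997
```

Run:
```python
from h import *
print(r.sense()['tcp_pos']);goal((.469,.252,.0603),180,.2)
```

```text
[0.44896904 0.24998716 0.15925641]
shift [ 0.02   0.002 -0.099] turn [-0.004  0.001  0.   ] j [ 52.4   9.9 -32.7  13.7 -40.9 -62.3]
```

>>> {"name": "play_rows", "arguments": {
  "commands": [
    [[0.006,0.002,-0.03,0,0,0,0],[0.012,0.002,-0.06,0,0,0,0],[0.016,0.002,-0.08,0,0,0,0],[0.0185,0.002,-0.092,0,0,0,0],[0.02,0.002,-0.099,0,0,0,0]]
  ]
}}

```text
time_s: 66.35
tcp_pos: [0.4688, 0.2519, 0.0589]
ee_rot: [[0.0, -0.98, 0.199], [-1.0, 0.0, 0.003], [-0.003, -0.199, -0.98]]
wrist_force: [-0.7, -0.5, 0.8]
gripper_width: 0.999
```

>>> {"name": "play_rows", "arguments": {
  "commands": [
    [[0,0,0,0,0,0,0.5],[0,0,0,0,0,0,1],[0,0,0,0,0,0,1],[0,0,0,0,0,0,1],[0,0,0,0,0,0,1]]
  ]
}}

```text
time_s: 66.85
tcp_pos: [0.4686, 0.2523, 0.0597]
ee_rot: [[0.001, -0.98, 0.199], [-1.0, 0.0, 0.004], [-0.004, -0.199, -0.98]]
wrist_force: [1.0, -0.1, -1.0]
gripper_width: 0.634
```

>>> {"name": "play_rows", "arguments": {
  "commands": [
    [[0,0,0,0,0,0,1],[0,0,0,0,0,0,1],[0,0,0,0,0,0,1],[0,0,0,0,0,0,1],[0,0,0,0,0,0,1]]
  ]
}}

```text
time_s: 67.35
tcp_pos: [0.4685, 0.2521, 0.0593]
ee_rot: [[0.001, -0.98, 0.199], [-1.0, -0.0, 0.003], [-0.003, -0.199, -0.98]]
wrist_force: [-1.4, 0.2, 3.5]
gripper_width: 0.508
```

>>> {"name": "play_rows", "arguments": {
  "commands": [
    [[-0.002,0,0.01,0,0,0,1],[-0.006,0,0.03,0,0,0,1],[-0.013,0,0.065,0,0,0,1],[-0.021,0,0.105,0,0,0,1],[-0.03,-0.02,0.15,0,0,0,1]]
  ]
}}

```text
time_s: 67.85
tcp_pos: [0.4378, 0.2325, 0.2088]
ee_rot: [[0.002, -0.981, 0.196], [-1.0, -0.002, 0.001], [-0.001, -0.196, -0.981]]
wrist_force: [0.9, -0.1, -2.3]
gripper_width: 0.503
```

>>> {"name": "play_rows", "arguments": {
  "commands": [
    [[0,-0.045,0.02,0,0.06,0,1],[0,-0.09,0.03,0,0.12,0,1],[0,-0.135,0.03,0,0.17,0,1],[0.01,-0.18,0.03,0,0.2,0,1],[0.02,-0.22,0.03,0,0.2,0,1]]
  ]
}}

```text
time_s: 68.35
tcp_pos: [0.4584, 0.0102, 0.2382]
ee_rot: [[-0.001, -1.0, -0.002], [-1.0, 0.001, 0.004], [-0.004, 0.002, -1.0]]
wrist_force: [0.2, 0.6, -2.6]
gripper_width: 0.508
```

>>> {"name": "play_rows", "arguments": {
  "commands": [
    [[0.03,-0.03,0,0,0,0.01,1],[0.07,-0.06,0,0,0,0.02,1],[0.11,-0.072,0,0,0,0.022,1],[0.145,-0.072,-0.01,0,0,0.022,1],[0.145,-0.072,-0.02,0,0,0.022,1]]
  ]
}}

```text
time_s: 68.85
tcp_pos: [0.6064, -0.0606, 0.2156]
ee_rot: [[0.02, -1.0, -0.002], [-1.0, -0.02, 0.003], [-0.003, 0.002, -1.0]]
wrist_force: [-0.8, -0.2, -3.5]
gripper_width: 0.504
```

Run:
```python
from h import *
print(r.sense()['tcp_pos'],r.sense()['gripper_width']);goal((.6039,-.058,.1055),181.3)
saddles()
```

```text
[ 0.60643324 -0.06060076  0.21560972] 0.5040477011626772
shift [-0.0025  0.0026 -0.1101] turn [-0.003 -0.002  0.003] j [  9.4  20.9  -2.3  -0.2 -66.9  -8.2]
blue x 0.6073 y -0.2093 z 0.140  L 59 W 43 axis -89.3 px [324. 176.]
blue x 0.6057 y -0.1359 z 0.141  L 53 W 45 axis -86.7 px [302. 177.]
blue x 0.6032 y 0.4492 z 0.048  L 99 W 97 axis 62.6 px [127. 187.]
blue x 0.3150 y 0.6363 z 0.133  L 110 W 57 axis 89.2 px [ 58. 275.]
blue x 0.2243 y 0.6377 z 0.133  L 112 W 46 axis -89.4 px [ 55. 306.]
```

>>> {"name": "play_rows", "arguments": {
  "commands": [
    [[-0.001,0.002,-0.025,0,0,0.003,1],[-0.0025,0.003,-0.05,0,0,0.003,1],[-0.0025,0.003,-0.075,0,0,0.003,1],[-0.0025,0.003,-0.093,0,0,0.003,1],[-0.0025,0.003,-0.104,0,0,0.003,1]]
  ]
}}

```text
time_s: 69.4
tcp_pos: [0.5985, -0.0567, 0.1129]
ee_rot: [[0.025, -1.0, -0.005], [-1.0, -0.025, 0.003], [-0.003, 0.005, -1.0]]
wrist_force: [0.3, -0.2, -2.3]
gripper_width: 0.504
```

>>> {"name": "play_rows", "arguments": {
  "commands": [
    [[0,0,-0.002,0,0,0,1],[0,0,-0.004,0,0,0,1],[0,0,-0.006,0,0,0,1],[0,0,-0.006,0,0,0,1]]
  ]
}}

```text
time_s: 69.8
tcp_pos: [0.6012, -0.0569, 0.1097]
ee_rot: [[0.025, -1.0, 0.001], [-1.0, -0.025, 0.003], [-0.003, -0.001, -1.0]]
wrist_force: [1.0, -0.5, -2.6]
gripper_width: 0.5
```

>>> {"name": "play_rows", "arguments": {
  "commands": [
    [[0.002,0,-0.002,0,0,0,1],[0.0025,0,-0.004,0,0,0,1],[0.0025,0,-0.004,0,0,0,0.6],[0.0025,0,-0.004,0,0,0,0.3],[0.0025,0,-0.004,0,0,0,0.1]]
  ]
}}

```text
time_s: 70.3
tcp_pos: [0.6039, -0.057, 0.1054]
ee_rot: [[0.025, -1.0, 0.001], [-1.0, -0.025, 0.003], [-0.003, -0.001, -1.0]]
wrist_force: [-0.1, 0.2, -0.4]
gripper_width: 0.61
```

>>> {"name": "play_rows", "arguments": {
  "commands": [
    [[0,0,0,0,0,0,0],[0,0,0,0,0,0,0],[0,0,0,0,0,0,0],[0,0,0.02,0,0,0,0],[0,0,0.06,0,0,0,0]]
  ]
}}

```text
time_s: 70.8
tcp_pos: [0.6011, -0.0571, 0.1621]
ee_rot: [[0.024, -1.0, -0.009], [-1.0, -0.024, 0.003], [-0.003, 0.009, -1.0]]
wrist_force: [0.4, 0.2, 0.8]
gripper_width: 0.98
```

>>> {"name": "play_rows", "arguments": {
  "commands": [
    [[0,0,0.04,0,0,0,0],[-0.03,0,0.08,0,0,0,0],[-0.07,0,0.1,0,0,0,0],[-0.11,0.01,0.1,0,0,0,0],[-0.15,0.03,0.1,0,0,0,0]]
  ]
}}

```text
time_s: 71.3
tcp_pos: [0.4522, -0.0273, 0.2657]
ee_rot: [[0.023, -1.0, 0.002], [-1.0, -0.023, 0.004], [-0.004, -0.002, -1.0]]
wrist_force: [-0.1, 0.8, 0.1]
gripper_width: 0.999
```

>>> {"name": "play_rows", "arguments": {
  "commands": [
    [[-0.02,0.04,0,0,0,0,0],[-0.04,0.08,0,0,0,0,0],[-0.05,0.12,0,0,0,0,0],[-0.05,0.16,0,0,0,0,0],[-0.05,0.16,0,0,0,0,0]]
  ]
}}

```text
time_s: 71.8
tcp_pos: [0.4034, 0.1364, 0.2654]
ee_rot: [[0.03, -1.0, 0.001], [-1.0, -0.03, 0.004], [-0.004, -0.001, -1.0]]
wrist_force: [0.0, -0.0, -0.6]
gripper_width: 0.997
```

Run:
```python
from h import *
s=r.sense();print(s['time_s'],s['tcp_pos'],s['wrist_force'],s['joint_velocities'].round(2))
a=cap('top');saddles(a);b=cap('side')
P=pts(b);h=cv2.cvtColor(b['image'],cv2.COLOR_RGB2HSV)
m=((h[...,0]<8)|(h[...,0]>172))&(h[...,1]>150)&(P[...,2]>.2);print('handle',P[m].mean(0))
A=a['image'][80:280,120:450,::-1];B=b['image'][110:310,130:400,::-1]
cv2.imwrite('pics/f.png',cv2.vconcat([cv2.resize(A,(480,291)),cv2.resize(B,(480,309))]))
```

```text
71.8 [0.4034369  0.13642401 0.26542191] [ 0.02739598 -0.00588991 -0.62570039] [-3.61 -0.4  -1.43  0.11 -1.63  2.73]
blue x 0.6079 y -0.2094 z 0.140  L 59 W 44 axis -88.1 px [324. 176.]
blue x 0.6050 y -0.1331 z 0.140  L 59 W 44 axis -87.6 px [300. 177.]
blue x 0.6034 y -0.0574 z 0.140  L 57 W 44 axis 89.9 px [275. 178.]
blue x 0.6036 y 0.4499 z 0.048  L 99 W 97 axis 61.5 px [127. 187.]
blue x 0.3149 y 0.6365 z 0.133  L 110 W 57 axis 89.3 px [ 58. 275.]
blue x 0.2242 y 0.6365 z 0.134  L 112 W 47 axis -89.1 px [ 49. 306.]
handle [0.61672077 0.16701182 0.2662733 ]
```

View pics/f.png

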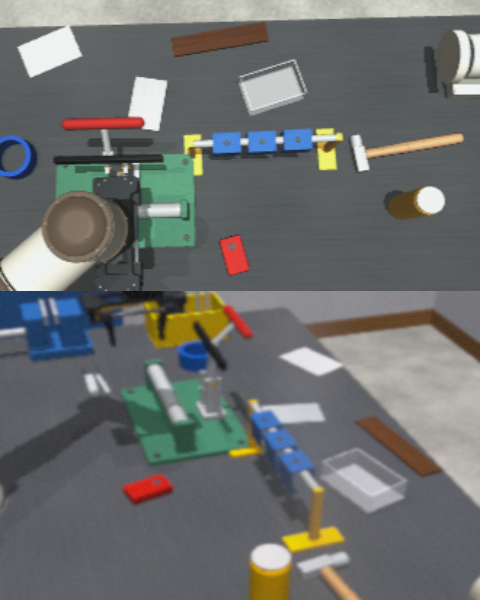

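All three saddles hang on the rail, at about (227,142), (262,141) and (297,139) in the top view. The clamp is open and nothing else looks moved. I hand in.

```bash
python3 -c "
from station import r
print(r.finish_job())"
```

```text
the job is handed in; nothing more can be done
None
```

The job is handed in, though no verdict was reported. All three saddles were set over the thick tube, the clamp was locked down on them and swung back open, and the saddles now hang on the thin rail.

**Final checks:**
- **Saddles:** the closed tops are at (0.608, -0.209), (0.605, -0.133) and (0.603, -0.057) m, all at z 0.140. They look level, within about 3 mm of the bar's line and between its posts.
- **Clamp:** the handle reads the same as at the start, fully back at about 1.64 rad.
- **Other things:** by eye, nothing else on the table appears to have moved. I did not measure their positions again.
- **Robot:** the gripper was clear of everything and the run ended at about 72 s of the 210 s allowed.

**One check failed on the way:** the first clamping read only about 0.04–0.05 rad, borderline against the 0.05 limit, because a saddle was still leaning on the tube. I opened the clamp, pushed the leaning saddles more upright and clamped again. The second lock read about 0.02 rad, estimated from the camera view of the handle height since the joint itself gives no reading.

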